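Close up the fittings canisters on the violin maker's bench

ROBOT

A 6-joint arm with a two-finger parallel gripper is mounted at the origin on the work surface. World frame = base frame: x ahead of the robot, y to its left, z up, the work surface at z = 0. Lengths are in m, angles in rad, forces in N, time in s.
With the tool pointing down it reaches from about 0.35 to 0.95 m from the base axis. Payload 17.4 kg.
Tool frame: the origin (TCP) lies on the centre line of the jaws, within the pads' length; the fingertips stand 17 mm ahead of it and the grasp point (between the pads) lies 2 mm behind it (env.nose_length is the distance from the TCP to the fingertips, in m); z points along the fingers, x is the direction in which the jaws open and shut, and the axes are right-handed (so a half turn about z gives the same grasp; the last joint's range is limited). The gripper opens to 93 mm and grips with 3 to 60 N. Pads are 15 mm wide; open, the fingers measure 128 mm over their backs; the gripper's body (75 mm by 188 mm) begins 65 mm behind the grasp point.
Start: joints at [1.125, 0.116, 1.442, -0, 1.584, -0.038], TCP at [0.268, 0.62, 0.215] pointing down, gripper open.
Joint ranges: [-2.83, 2.83], [-0.83, 2.19], [0.07, 2.5], [-1.14, 4.28], [0.01, 3], [-2.97, 2.97]. Speed limits (rad/s): [1.89, 1.89, 2.22, 3.14, 3.14, 3.14].

INTERFACE

Orientations are given as a unit quaternion [x, y, z, w].
In Python, from rig import env, cams gives the robot as it stands. The module is installed in compiled form; this text tells all that it offers.
- The arm moves only by the tool apply_moves, never from a script. Its argument "rows" is a list of rows, each an object with "fingers": the closure, from 0 (fully open) to 1 (shut); "offset": the shift along the tool's x, y, z in mm, a list of three; "turn": the turn, a rotation vector about the tool's x, y, z in degrees, a list of three. In form: [{"fingers": fingers, "offset": [dx, dy, dz], "turn": [rx, ry, rz]}, ...]. A call has 1 to 12 rows; each row shifts and turns the commanded pose from where the row before left it, along the tool's axes as they then stand; what a row does not reach is not made up. A row lasts 1/8 s, in which the tool goes at most 62.5 mm and 10.7 degrees, less where a joint would pass 70% of its speed; a pose out of reach is approached as far as the arm can. A call is refused whole if a number of a shift passes 62.5 or a number of a turn 10.7, either way. A call with a gripper value outside its range is refused whole. The fingers move at their own pace and stop on an object; "newtons" is the grip in N (left out, the last holds). Time passes only in rows, so rows that do not move let the fingers close. It gives the time, the measured TCP pose, the force and the opening at its end, in the units of the state.
- env.sense(): the state, without advancing time (a new reading comes with each control period).
- cams.snapshot(name): name is "scene" or "side" or "wrist"; returns a dict with "image" (480x640x3 uint8, red, green, blue), "range_z" (480x640 float32, m along the optical axis (not along the pixel's ray), 0 where there is no reading), "fx", "fy", "cx", "cy" (pixels), "rvec" (rotation vector, rad) and "tvec" (3), from world to camera coordinates, as OpenCV has them. Camera axes: x right, y down, z forward; pixel columns grow to the right and rows downward; lengths in m; the calibration is good to about 2 mm. A picture is of the moment at which its call begins.
- env.hand_in(): hands the job in, once; it reports no verdict.
The state is a dict: "t": time; "q": joint angles; "dq": joint speeds; "joint_torque": joint torques, N m; "eef_pos": TCP position; "orientation": TCP orientation; "contact_force": force on the tool from outside, world axes, zero at the start; "torque": the same for the moment, N m; "width": finger opening in m.
Only numpy, scipy, OpenCV 4.12 (cv2) and the standard library are available. Lean on these libraries where they do the work, as an engineer would, in place of code of your own. Each camera call takes 0.05 s, during which the arm holds its last target.

TASK

The lids of the four fittings canisters have been left in one stack on the bench. Take the stack apart and put each lid on the canister it fits, smallest lid on smallest canister and so on up to the largest, each one fully home with its disc flat on the rim. Do not knock any canister over; leave all four standing upright on the bench, closed and at rest.

Things in the scene. Friction and masses are not known exactly. Their poses are not given: they have to be found in the camera images.
- smallest_lid_c (a point): the smallest lid, loose, a round turned brown-wood disc 44 mm across and 14 mm thick with a tapered cork plug 8 mm deep under it (28 mm across where it meets the disc, 19 mm at its foot); overall 22 mm high. At the start on top of the stack, its plug resting on the lid or bench below, so the disc alone can be gripped. The point is on the lid's axis half-way up, 11 mm above the plug's foot and 11 mm below the flat top; z points up along the axis.
- second_lid_c (a point): the second smallest lid, loose, a round turned brown-wood disc 52 mm across and 14 mm thick with a tapered cork plug 8 mm deep under it (36 mm across where it meets the disc, 27 mm at its foot); overall 22 mm high. At the start second from the top of the stack, its plug resting on the lid or bench below, so the disc alone can be gripped. The point is on the lid's axis half-way up, 11 mm above the plug's foot and 11 mm below the flat top; z points up along the axis.
- third_lid_c (a point): the second largest lid, loose, a round turned brown-wood disc 60 mm across and 14 mm thick with a tapered cork plug 8 mm deep under it (44 mm across where it meets the disc, 35 mm at its foot); overall 22 mm high. At the start third from the top of the stack, its plug resting on the lid or bench below, so the disc alone can be gripped. The point is on the lid's axis half-way up, 11 mm above the plug's foot and 11 mm below the flat top; z points up along the axis.
- largest_lid_c (a point): the largest lid, loose, a round turned brown-wood disc 68 mm across and 14 mm thick with a tapered cork plug 8 mm deep under it (52 mm across where it meets the disc, 43 mm at its foot); overall 22 mm high. At the start at the foot of the stack, standing on the bench, its plug resting on the lid or bench below, so the disc alone can be gripped. The point is on the lid's axis half-way up, 11 mm above the plug's foot and 11 mm below the flat top; z points up along the axis.
- smallest_mouth (a point): centre of the open mouth, level with the rim, of the smallest canister: a plain aluminium tin standing loose on the bench, 40 mm across outside, 34 mm inside the mouth, 62 mm high, with violin fittings deep inside. z points up. Its lid (44 mm across) sits home when the disc lies flat on the rim with the plug down inside (about 3 mm of side play), the lid's own point then being 3 mm above this one.
- second_mouth (a point): centre of the open mouth, level with the rim, of the second smallest canister: a plain aluminium tin standing loose on the bench, 48 mm across outside, 42 mm inside the mouth, 72 mm high, with violin fittings deep inside. z points up. Its lid (52 mm across) sits home when the disc lies flat on the rim with the plug down inside (about 3 mm of side play), the lid's own point then being 3 mm above this one.
- third_mouth (a point): centre of the open mouth, level with the rim, of the second largest canister: a plain aluminium tin standing loose on the bench, 56 mm across outside, 50 mm inside the mouth, 82 mm high, with violin fittings deep inside. z points up. Its lid (60 mm across) sits home when the disc lies flat on the rim with the plug down inside (about 3 mm of side play), the lid's own point then being 3 mm above this one.
- largest_mouth (a point): centre of the open mouth, level with the rim, of the largest canister: a plain aluminium tin standing loose on the bench, 64 mm across outside, 58 mm inside the mouth, 92 mm high, with violin fittings deep inside. z points up. Its lid (68 mm across) sits home when the disc lies flat on the rim with the plug down inside (about 3 mm of side play), the lid's own point then being 3 mm above this one.
Mind the look-alikes: they are no part of the job. What is shaped like the part that bears second_mouth but orange is not meant. Leave any red look-alike of the part that bears largest_mouth alone.

How it is judged:
By the outcome, as a careful person would: the job done as asked, in the order asked, and still so for the second after the job is handed in, with the robot touching nothing.
It also fails if it takes over 115 s, if anything falls off the work surface, if the arm or the gripper's body presses on something with over 40 N, if the wrist force passes 120 N, or if a joint passes its speed limit or range.

## Working session

There is one attempt and no reset: what is moved stays moved. The work goes in short steps, Python scripts to look and compute and a tool call to move; the robot and the scene stay as the last step left them, time stands still between calls to the robot, and variables do not carry over. Pictures are saved under pics/ and viewed, and the job is handed in when it is done.

Besides the shell and the picture viewer there is one more tool, called after ">>>" by a JSON object that holds its "op" and its "data", one argument or row to a line. apply_moves: Moves the arm, as the interface text tells. Its arguments: {"type":"object","properties":{"rows":{"type":"array"},"newtons":{"type":"number"}},"required":["rows"]}

```bash
mkdir -p pics; ls
cat > h.py <<'E'
import numpy as np, cv2
from rig import env, cams
def snap(n):
    s=cams.snapshot(n); R=cv2.Rodrigues(np.array(s['rvec'],float))[0]; s['R']=R; s['t']=np.array(s['tvec'],float).ravel(); return s
def cloud(s):
    z=s['range_z']; v,u=np.mgrid[0:480,0:640]
    P=np.stack([(u-s['cx'])/s['fx']*z,(v-s['cy'])/s['fy']*z,z],-1)
    W=(P-s['t'])@s['R']; W[z<=0]=np.nan; return W
def save(s,f): cv2.imwrite('pics/'+f,s['image'][:,:,::-1])
E
python3 - <<'E'
from h import *
print(env.sense())
for n in ['scene','side','wrist']:
    s=snap(n); save(s,n+'0.png'); np.savez(n+'0.npz',W=cloud(s),im=s['image']); print(n,-s['R'].T@s['t'],s['fx'])
E
```

```text
pics
{'t': 0.0, 'q': array([ 1.12519915e+00,  1.16476354e-01,  1.44229049e+00,  1.67598450e-05,
        1.58401149e+00, -3.77465739e-02]), 'dq': array([ 0.00075651, -0.00029334, -0.00158435, -0.00022767, -0.00029838,
        0.0027644 ]), 'joint_torque': array([-2.34447354e-03, -7.21250367e+01, -6.22602081e+01,  7.76657858e-02,
        2.42796860e-02, -8.67918789e-05]), 'eef_pos': array([0.26760445, 0.61944522, 0.21469602]), 'orientation': array([ 8.35654375e-01,  5.49255327e-01, -5.11679363e-04,  2.99522054e-04]), 'contact_force': array([ 0.71507344, -0.16462009, -0.76377392]), 'torque': array([-0.01496379,  0.00143646,  0.02082552]), 'width': 0.0930041769677048}
scene [0.9012626  0.35765475 0.6848011 ] 471.42050755715775
side [0.48884107 0.67791356 0.63184696] 473.57650297486646
wrist [0.19363941 0.65133292 0.38450384] 423.8152885393562
```

View pics/scene0.png

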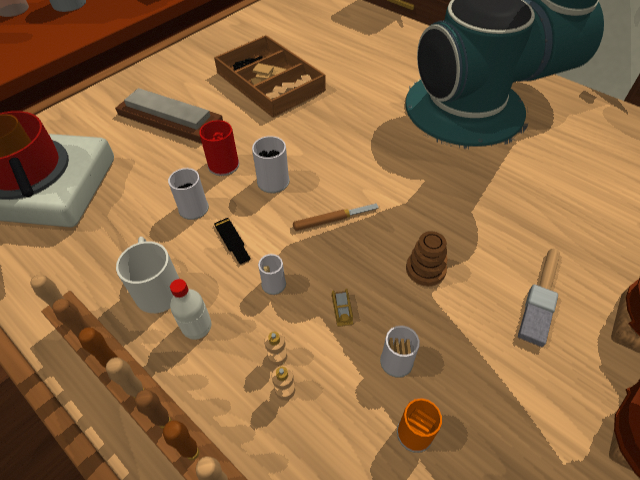

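View pics/side0.png

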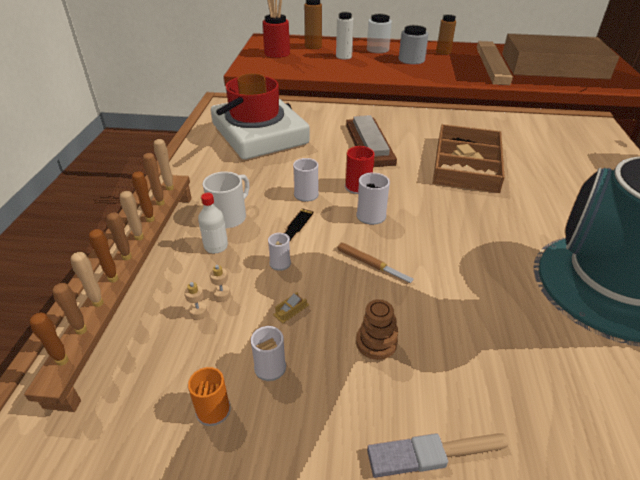

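View pics/wrist0.png

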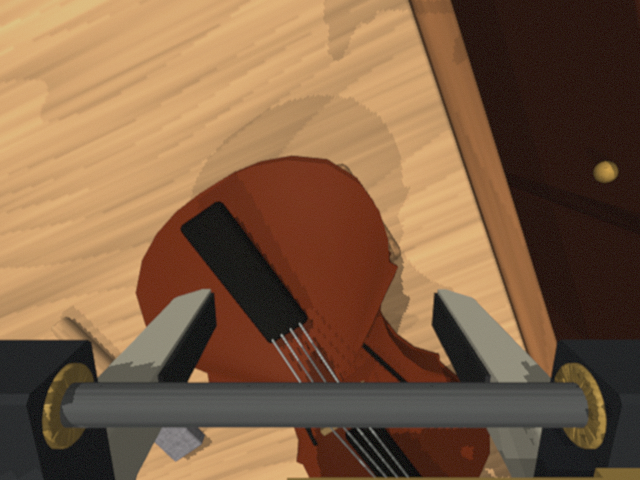

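The scene picture shows grey tins at (188,192), (270,163), (272,272) and (400,350), with the orange and red decoys at (420,425) and (219,147). The lid stack is at (430,258). Next I measure them from range.

```bash
cat > meas.py <<'E'
from h import *
from scipy.optimize import least_squares
def circ(xy,r=None):
    c=xy.mean(0)
    f=lambda p:np.hypot(*(xy-p[:2]).T)-(p[2] if r is None else r)
    o=least_squares(f,[*c,.03][:3 if r is None else 2],loss='soft_l1',f_scale=.001)
    return o.x, np.abs(o.fun).mean()
E
python3 - <<'E'
from meas import *
boxes={'scene':{'A':(165,165,212,220),'B':(247,133,292,193),'C':(255,250,290,295),'D':(378,322,422,380),'orange':(395,395,445,450),'red':(198,118,240,175),'stack':(403,228,450,288)},
'side':{'A':(290,155,323,203),'B':(355,172,392,224),'C':(265,230,294,270),'D':(248,325,288,380),'orange':(187,366,231,422),'stack':(354,296,402,358)}}
for n in boxes:
    d=np.load(n+'0.npz');W=d['W']
    for k,(a,b,c,e) in boxes[n].items():
        P=W[b:e,a:c].reshape(-1,3);P=P[np.isfinite(P[:,2])]
        zt=np.percentile(P[:,2],99)
        T=P[P[:,2]>zt-.006]
        x,e_=circ(T[:,:2]); print(n,k,'top',round(zt,4),'circ',x.round(4),e_.round(4),len(T))
        if k=='stack':
            for zl,zh in [(0.082,.1),(.05,.06),(.028,.038),(.008,.016),(0.064,0.07),(.042,.048),(.02,.026)]:
                T=P[(P[:,2]>zl)&(P[:,2]<zh)]
                if len(T)>5: print(zl,T.mean(0).round(4), circ(T[:,:2]),len(T))
E
```

```text
scene A top 0.0833 circ [ 0.6148 -0.2325  0.0263] 0.0009 219
scene B top 0.0934 circ [ 0.462  -0.1671  0.0304] 0.001 229
scene C top 0.0636 circ [0.6357 0.0075 0.0183] 0.0009 181
scene D top 0.0736 circ [0.6113 0.2455 0.0223] 0.0008 277
scene orange top 0.0736 circ [0.6797 0.3252 0.0222] 0.0008 341
scene red top 0.0933 circ [ 0.4953 -0.2808  0.0303] 0.0011 220
scene stack top 0.0898 circ [0.4488 0.1865 0.0159] 0.0043 506
0.082 [0.4494 0.1866 0.0879] (array([0.44939489, 0.1867912 , 0.01619806]), np.float64(0.004235184635653336)) 526
0.05 [0.4631 0.1914 0.0566] (array([0.44421491, 0.1850429 , 0.02580794]), np.float64(0.00039487052009156966)) 76
0.028 [0.4655 0.1945 0.0348] (array([0.44320773, 0.18576589, 0.02985701]), np.float64(0.0004889909273468847)) 86
0.008 [0.4699 0.1961 0.0129] (array([0.4456121 , 0.18669514, 0.03380764]), np.float64(0.0004537306992515918)) 92
0.064 [0.4573 0.1912 0.0663] (array([0.44354079, 0.18473102, 0.02372747]), np.float64(0.001933246803522412)) 198
0.042 [0.4587 0.1932 0.0443] (array([0.44212094, 0.18486772, 0.02775263]), np.float64(0.0022380600447696533)) 
[... 559 characters left out ...]
0042916696603160255)) 550
0.05 [0.4464 0.2065 0.0569] (array([0.445917  , 0.18644345, 0.02526192]), np.float64(0.0005150417727138208)) 88
0.028 [0.4467 0.2104 0.0347] (array([0.44507777, 0.1868275 , 0.02954541]), np.float64(0.00050058957713606)) 93
0.008 [0.4514 0.2133 0.0133] (array([0.44737453, 0.18713557, 0.03391191]), np.float64(0.0004213680153257146)) 80
0.064 [0.4442 0.1999 0.0664] (array([0.44652162, 0.1843475 , 0.02341445]), np.float64(0.002484014036027346)) 253
0.042 [0.4453 0.2034 0.0446] (array([0.44505402, 0.18437519, 0.02763345]), np.float64(0.0025702536190309578)) 300
0.02 [0.4515 0.207  0.0225] (array([0.44613754, 0.18562141, 0.03149947]), np.float64(0.002714837831727989)) 346
```

Run:
```python
from h import *
d={n:np.load(n+'0.npz')['W'] for n in ['scene','side']}
for n,k,b in [('scene','bottle',(165,275,212,340)),('scene','mug',(115,235,182,312)),('scene','knife',(290,200,380,232)),('scene','peg1',(262,328,290,363)),('scene','peg2',(270,362,297,400)),('scene','tray',(215,40,325,112)),('scene','stone',(115,90,222,140)),('scene','hammer',(518,250,560,346)),('scene','rack',(30,270,240,480))]:
    P=d[n][b[1]:b[3],b[0]:b[2]].reshape(-1,3);P=P[np.isfinite(P[:,2])];P=P[P[:,2]>.015]
    if len(P): print(k,P.min(0).round(3),P.max(0).round(3))
P=np.concatenate([w.reshape(-1,3) for w in d.values()]);P=P[np.isfinite(P[:,2])]
for th in (.1,.14):
  Q=P[(P[:,2]>th)&(np.hypot(P[:,0],P[:,1])>.25)]
  c,n=np.unique((Q[:,:2]/.05).round().astype(int),axis=0,return_counts=True)
  print(th,[(round(a*.05,2),round(b*.05,2)) for (a,b),m in zip(c,n) if m>3 and a<18 and abs(b)<14])
W=cloud(snap('wrist')); print('wrist violin zmax near', np.nanmax(W[160:280,190:380,2]))
```

```text
bottle [ 0.74  -0.11   0.015] [ 0.797 -0.004  0.128]
mug [ 0.735 -0.19   0.015] [ 0.815 -0.019  0.128]
knife [ 0.433 -0.052  0.015] [0.522 0.008 0.018]
peg1 [0.71  0.089 0.015] [0.739 0.119 0.077]
peg2 [0.732 0.112 0.015] [0.769 0.164 0.078]
tray [ 0.126 -0.551  0.015] [ 0.317 -0.289  0.049]
stone [ 0.403 -0.602  0.015] [ 0.544 -0.254  0.094]
hammer [0.267 0.329 0.015] [0.457 0.4   0.023]
rack [ 0.736 -0.202  0.015] [0.924 0.202 0.173]
0.1 [(np.float64(-0.2), np.float64(0.15)), (np.float64(-0.2), np.float64(0.2)), (np.float64(0.7), np.float64(-0.5)), (np.float64(0.75), np.float64(-0.55)), (np.float64(0.75), np.float64(-0.5)), (np.float64(0.75), np.float64(-0.45)), (np.float64(0.75), np.float64(-0.05)), (np.float64(0.75), np.float64(0.0)), (np.float64(0.8), np.float64(-0.55)), (np.float64(0.8), np.float64(-0.5)), (np.float64(0.8), np.float64(-0.45)), (np.float64(0.8), np.float64(-0.4)), (np.float64(0.8), np.float64(-0.35)), (np.float64(0.8), np.float64(-0.3)), (np.float64(0.8), np.float64(-0.05)), (np.float64(0.8), np.float64(0.0)), (np.float64(0.85), np.float64(-0.55)), (np.float64(0.85), np.float64(-0.5)), (np.float64(0.85), np.float64(-0.45)), (np.float64(0.85), np.float64(-0.35)), (np.float64(0.85), np.float64(-0.3))]
0.14 [(np.float64(-0.2), np.float64(0.15)), (np.float64(-0.2), np.float64(0.2)), (np.float64(0.7), np.float64(-0.5)), (np.float64(0.75), np.float64(-0.55)), (np.float64(0.75), np.float64(-0.5)), (np.float64(0.75), np.float64(-0.45)), (np.float64(0.8), np.float64(-0.55)), (np.float64(0.8), np.float64(-0.5)), (np.float64(0.8), np.float64(-0.45)), (np.float64(0.8), np.float64(-0.4)), (np.float64(0.8), np.float64(-0.35)), (np.float64(0.8), np.float64(-0.3)), (np.float64(0.85), np.float64(-0.55)), (np.float64(0.85), np.float64(-0.5)), (np.float64(0.85), np.float64(-0.45)), (np.float64(0.85), np.float64(-0.35)), (np.float64(0.85), np.float64(-0.3))]
wrist violin zmax near 0.1096576871185438
```

```bash
cat > go.py <<'E'
import sys
from h import *
from scipy.spatial.transform import Rotation as Ro
def show(*t):
    s=env.sense();R=Ro.from_quat(s['orientation']).as_matrix()
    d=R.T@(np.array(t)-s['eef_pos'])*1000
    print('t',round(s['t'],2),'pos',s['eef_pos'].round(4),'w',round(s['width'],4),'F',s['contact_force'].round(1),'delta',d.round(1),'norm',np.linalg.norm(d).round(0),
     'rot',(Ro.from_quat([.8357,.5493,0,0]).as_matrix().T@R-np.eye(3))[[2,0,1],[1,2,0]].round(4))
show(*map(float,sys.argv[1:4]))
E
python3 go.py .449 .188 .215
```

```text
t 0.2 pos [0.2677 0.6195 0.215 ] w 0.093 F [ 0.5  0.3 -0.2] delta [-3.242e+02  3.376e+02  2.000e-01] norm 468.0 rot [ 0.     -0.0007  0.    ]
```

>>> {"op": "apply_moves", "data": {
  "rows": [
    {"fingers": 0,"offset": [-36,37.5,0],"turn": [0,0,0]},
    {"fingers": 0,"offset": [-36,37.5,0],"turn": [0,0,0]},
    {"fingers": 0,"offset": [-36,37.5,0],"turn": [0,0,0]},
    {"fingers": 0,"offset": [-36,37.5,0],"turn": [0,0,0]},
    {"fingers": 0,"offset": [-36,37.5,0],"turn": [0,0,0]},
    {"fingers": 0,"offset": [-36,37.5,0],"turn": [0,0,0]},
    {"fingers": 0,"offset": [-36,37.5,0],"turn": [0,0,0]},
    {"fingers": 0,"offset": [-36,37.5,0],"turn": [0,0,0]},
    {"fingers": 0,"offset": [-36,37.5,0],"turn": [0,0,0]},
    {"fingers": 0,"offset": [0,0,0],"turn": [0,0,0]}
  ],
  "newtons": 20
}}

```text
t: 1.45
eef_pos: [0.4499, 0.1858, 0.2154]
orientation: [0.837, 0.548, 0.0, 0.0]
contact_force: [0.6, 0.6, 0.7]
width: 0.0934
```

```bash
python3 - <<'E'
from h import *
s=snap('wrist');save(s,'w1.png')
W=cloud(s)
from meas import circ
P=W.reshape(-1,3);P=P[np.isfinite(P[:,2])]
P=P[np.hypot(P[:,0]-.447,P[:,1]-.187)<.05]
for zl,zh in [(.082,.095),(.06,.072),(.038,.05),(.016,.028)]:
    T=P[(P[:,2]>zl)&(P[:,2]<zh)]
    if len(T)>20: print(zl,len(T),T[:,:3].min(0).round(4),T.max(0).round(4))
E
python3 go.py .449 .188 .087
```

```text
0.082 2785 [0.4246 0.1656 0.0821] [0.4678 0.2086 0.091 ]
0.06 894 [0.4183 0.1612 0.06  ] [0.4593 0.2126 0.0689]
0.038 794 [0.4133 0.1579 0.0381] [0.4642 0.2172 0.0466]
0.016 568 [0.4116 0.1575 0.016 ] [0.4741 0.2221 0.0247]
t 1.5 pos [0.4494 0.1872 0.2154] w 0.0928 F [-0.5  0.9 -0.3] delta [  0.5  -0.7 128.4] norm 128.0 rot [0.     0.0001 0.0027]
```

>>> {"op": "apply_moves", "data": {
  "rows": [
    {"fingers": 0,"offset": [0,0,40],"turn": [0,0,0]},
    {"fingers": 0,"offset": [0.5,0,40],"turn": [0,0,0]},
    {"fingers": 0,"offset": [0,0,28],"turn": [0,0,0]},
    {"fingers": 0,"offset": [0,0,14],"turn": [0,0,0]},
    {"fingers": 0,"offset": [0,0,6],"turn": [0,0,0]},
    {"fingers": 0.2,"offset": [0,0,0],"turn": [0,0,0]}
  ]
}}

```text
t: 2.25
eef_pos: [0.4494, 0.1892, 0.088]
orientation: [0.836, 0.549, 0.0, 0.0]
contact_force: [0.3, -0.1, 0.5]
width: 0.087
```

```bash
python3 - <<'E'
from h import *
for n in ['wrist','side']:
    s=snap(n)
    im=s['image'] if n=='wrist' else cv2.resize(s['image'][230:390,300:460],None,fx=3,fy=3)
    cv2.imwrite(f'pics/{n}2.png',im[:,:,::-1])
E
python3 go.py .449 .188 .087
```

```text
t 2.35 pos [0.4496 0.1891 0.0885] w 0.0792 F [ 0.3 -0.4 -0.4] delta [-1.3 -0.2  1.5] norm 2.0 rot [-0.001   0.0009 -0.0001]
```

View pics/wrist2.png

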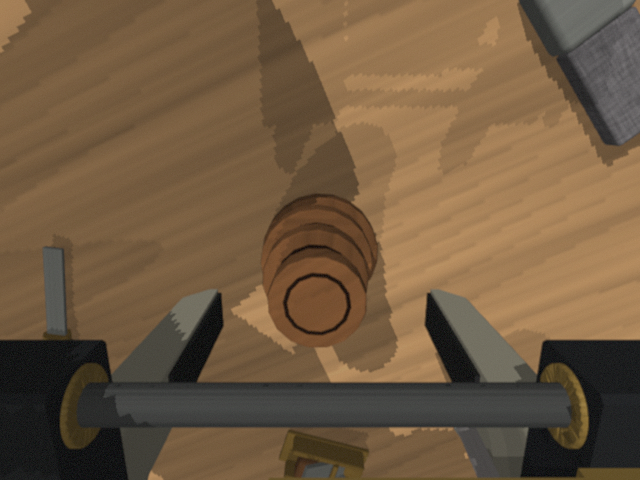

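View pics/side2.png

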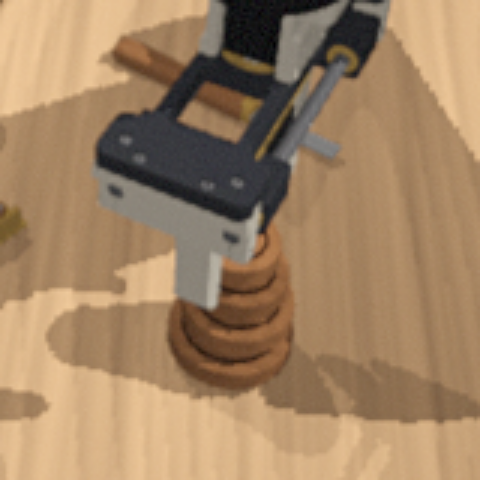

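>>> {"op": "apply_moves", "data": {
  "rows": [
    {"fingers": 0.3,"offset": [-2.5,-1.5,1],"turn": [0,0,0]},
    {"fingers": 0.45,"offset": [0,0,0],"turn": [0,0,0]},
    {"fingers": 0.6,"offset": [0,0,0],"turn": [0,0,0]},
    {"fingers": 0.8,"offset": [0,0,0],"turn": [0,0,0]},
    {"fingers": 0.8,"offset": [0,0,0],"turn": [0,0,0]},
    {"fingers": 0.8,"offset": [0,0,0],"turn": [0,0,0]}
  ]
}}

```text
t: 3.1
eef_pos: [0.4469, 0.1871, 0.0864]
orientation: [0.836, 0.549, -0.0, -0.0]
contact_force: [0.1, -0.5, 0.2]
width: 0.021
```

```bash
python3 - <<'E'
from h import *
s=snap('wrist');save(s,'w3.png')
E
python3 go.py .636 .008 .2
```

```text
t 3.15 pos [0.4469 0.1871 0.0864] w 0.0197 F [0.4 0.6 0.5] delta [ -89.4  244.7 -113.6] norm 284.0 rot [ 0. -0. -0.]
```

View pics/w3.png

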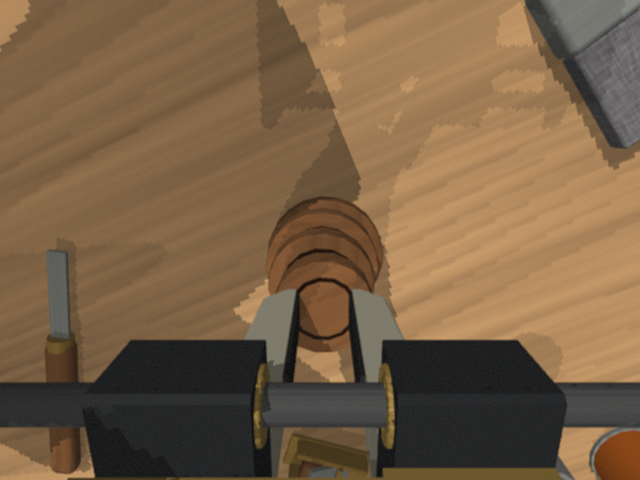

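Run:
```python
from h import *
print(env.nose_length, env.sense()['width'], env.sense()['eef_pos'])
s=snap('wrist');W=cloud(s)
for p in [(275,300),(275,295),(340,300),(325,310),(375,300),(325,280),(325,260),(325,335)]:
    print(p,W[p[1],p[0]].round(4))
s=snap('side'); im=cv2.resize(s['image'][230:390,300:460],None,fx=3,fy=3); cv2.imwrite('pics/s3.png',im[:,:,::-1])
```

```text
0.017 0.019746117827586396 [0.44687682 0.18713797 0.08642337]
(275, 300) [0.4295 0.1735 0.1017]
(275, 295) [0.429  0.1732 0.0975]
(340, 300) [0.4452 0.1954 0.089 ]
(325, 310) [0.4469 0.1876 0.0891]
(375, 300) [0.4451 0.2099 0.1019]
(325, 280) [0.4341 0.1932 0.0894]
(325, 260) [0.4271 0.1962 0.0855]
(325, 335) [0.4585 0.1826 0.0882]
```

View pics/s3.png

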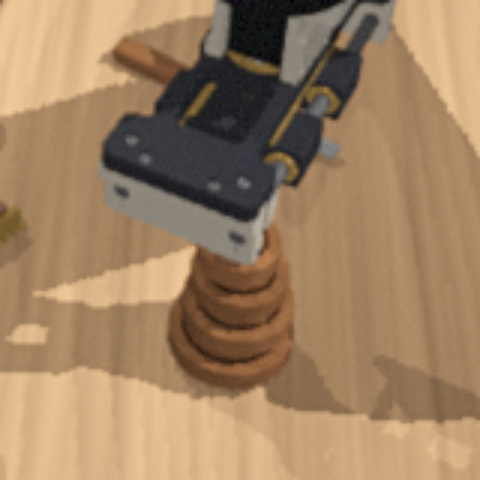

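Run:
```python
from h import *
from scipy.spatial.transform import Rotation as Ro
s=snap('wrist');W=cloud(s);e=env.sense();R=Ro.from_quat(e['orientation']).as_matrix()
T=(W-e['eef_pos'])@R*1000
for c in (262,275,285,292,358,370,385):
    print(c,[(r,*T[r,c].round(0).astype(int)) if np.isfinite(T[r,c,0]) else r for r in range(284,345,6)])
big=cv2.resize(s['image'][250:420,220:420],None,fx=4,fy=4,interpolation=cv2.INTER_CUBIC);cv2.imwrite('pics/w3b.png',big[:600,:,::-1])
```

```text
262 [(284, np.int64(-40), np.int64(24), np.int64(87)), (290, np.int64(-40), np.int64(28), np.int64(85)), (296, np.int64(-40), np.int64(32), np.int64(85)), (302, np.int64(-40), np.int64(36), np.int64(85)), (308, np.int64(-24), np.int64(-10), np.int64(-22)), (314, np.int64(-23), np.int64(-11), np.int64(-29)), (320, np.int64(-22), np.int64(-11), np.int64(-32)), (326, np.int64(-22), np.int64(-11), np.int64(-37)), (332, np.int64(-21), np.int64(-11), np.int64(-41)), (338, np.int64(-20), np.int64(-11), np.int64(-46)), (344, np.int64(-12), np.int64(-38), np.int64(-96))]
275 [(284, np.int64(-24), np.int64(-3), np.int64(21)), (290, np.int64(-24), np.int64(0), np.int64(19)), (296, np.int64(-20), np.int64(-10), np.int64(-11)), (302, np.int64(-19), np.int64(-11), np.int64(-18)), (308, np.int64(-18), np.int64(-11), np.int64(-24)), (314, np.int64(-18), np.int64(-11), np.int64(-29)), (320, np.int64(-18), np.int64(-11), np.int64(-32)), (326, np.int64(-17), np.int64(-11), np.int64(-37)), (332, np.int64(-17), np.int64(-11), np.int64(-42)), (338, np.int64(-16), np.int64(-11), np.int64(-46)), (344, np.in
[... 2170 characters left out ...]
nt64(16), np.int64(-10), np.int64(-41)), (338, np.int64(15), np.int64(-10), np.int64(-45)), (344, np.int64(15), np.int64(-10), np.int64(-48))]
385 [(284, np.int64(40), np.int64(24), np.int64(85)), (290, np.int64(40), np.int64(28), np.int64(86)), (296, np.int64(40), np.int64(32), np.int64(85)), (302, np.int64(40), np.int64(37), np.int64(86)), (308, np.int64(23), np.int64(-10), np.int64(-22)), (314, np.int64(23), np.int64(-10), np.int64(-26)), (320, np.int64(22), np.int64(-11), np.int64(-33)), (326, np.int64(21), np.int64(-11), np.int64(-37)), (332, np.int64(20), np.int64(-11), np.int64(-42)), (338, np.int64(20), np.int64(-11), np.int64(-45)), (344, np.int64(12), np.int64(-37), np.int64(-95))]
```

View pics/w3b.png

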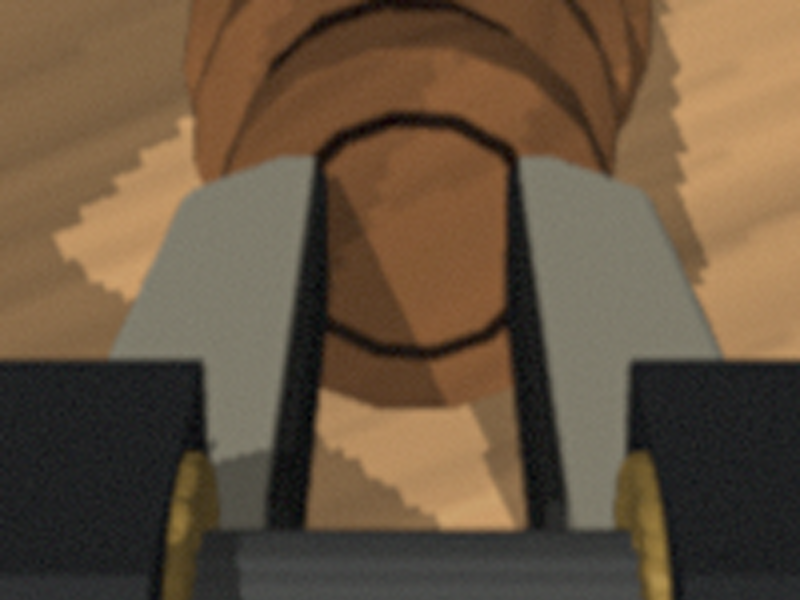

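>>> {"op": "apply_moves", "data": {
  "rows": [
    {"fingers": 0,"offset": [0,0,0],"turn": [0,0,0]},
    {"fingers": 0,"offset": [0,0,0],"turn": [0,0,0]},
    {"fingers": 0,"offset": [0,0,0],"turn": [0,0,0]},
    {"fingers": 0,"offset": [0,0,0],"turn": [0,0,0]},
    {"fingers": 0,"offset": [0,0,0],"turn": [0,0,0]}
  ]
}}

```text
t: 3.92
eef_pos: [0.4469, 0.1871, 0.0864]
orientation: [0.836, 0.549, -0.0, 0.0]
contact_force: [-0.3, -0.6, 0.1]
width: 0.0638
```

Run:
```python
from h import *
from scipy.spatial.transform import Rotation as Ro
e=env.sense();R=Ro.from_quat(e['orientation']).as_matrix()
print(e['eef_pos'],e['width'])
def proj(s,p):
    P=e['eef_pos']+R@(np.array(p)/1000); c=s['R']@P+s['t']; return (c[:2]/c[2]*[s['fx'],s['fy']]+[s['cx'],s['cy']]).round(0)
for n in ['wrist','side']:
    s=snap(n);W=cloud(s);T=(W-e['eef_pos'])@R*1000
    im=s['image'].copy()
    for p,c in [((-46,-10,17),(255,0,0)),((46,-10,17),(255,0,0)),((46,-10,-4),(0,255,0)),((-46,-10,-4),(0,255,0)),((0,0,0),(0,0,255)),((0,0,17),(255,0,255))]:
        q=proj(s,p); print(n,p,q); cv2.circle(im,tuple(q.astype(int).tolist()),2,c,-1)
    im=im if n=='wrist' else cv2.resize(im[230:390,300:460],None,fx=3.7,fy=3.7)
    cv2.imwrite(f'pics/{n}4.png',im[:,:,::-1])
    if n=='side':
        M=np.isfinite(T[:,:,0])&(np.abs(T[:,:,1])<16)&(np.abs(T[:,:,0])>40)&(np.abs(T[:,:,0])<75)&(T[:,:,2]<40)
        for z in range(-50,40,6):
            m=M&(T[:,:,2]>=z)&(T[:,:,2]<z+6); print(z,m.sum(),T[m].min(0).round(0) if m.any() else '',T[m].max(0).round(0) if m.any() else '')
```

```text
[0.44687253 0.18709637 0.0864369 ] 0.06375799891534006
wrist (-46, -10, 17) [226. 273.]
wrist (46, -10, 17) [422. 272.]
wrist (46, -10, -4) [433. 290.]
wrist (-46, -10, -4) [215. 290.]
wrist (0, 0, 0) [324. 308.]
wrist (0, 0, 17) [324. 292.]
side (-46, -10, 17) [396. 301.]
side (46, -10, 17) [372. 341.]
side (46, -10, -4) [374. 332.]
side (-46, -10, -4) [398. 292.]
side (0, 0, 0) [380. 310.]
side (0, 0, 17) [379. 317.]
-50 14 [ 50.  -8. -46.] [ 52.   9. -44.]
-44 31 [ 48.  -9. -44.] [ 51.   9. -39.]
-38 43 [ 43.  -9. -38.] [ 51.   9. -32.]
-32 34 [ 42.  -9. -32.] [ 51.   9. -26.]
-26 35 [ 42.  -9. -26.] [ 51.   9. -20.]
-20 36 [ 40.  -9. -20.] [ 50.   9. -14.]
-14 6 [ 42.  -9. -14.] [ 48.   8. -10.]
-8 1 [42. -9. -8.] [42. -9. -8.]
-2 0  
4 0  
10 0  
16 0  
22 0  
28 0  
34 0
```

View pics/wrist4.png

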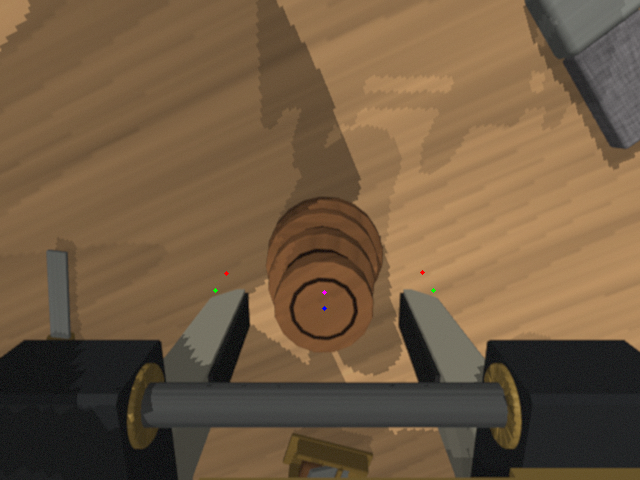

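View pics/side4.png

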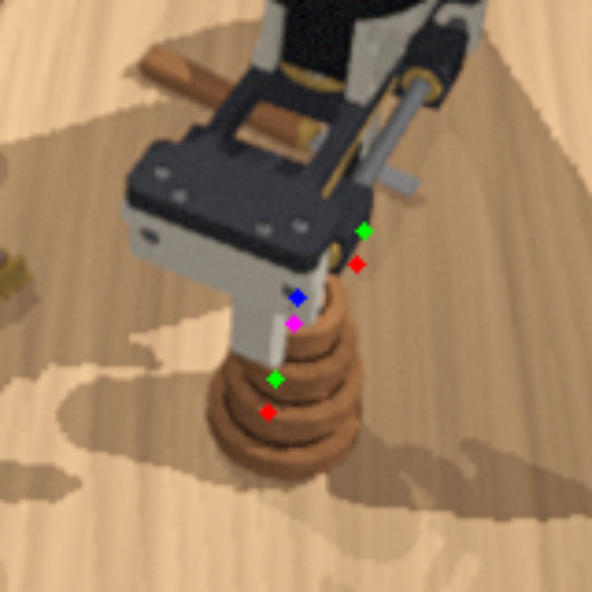

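Both cameras put the fingertips about 7 mm behind the reported TCP, not 17 mm ahead of it. That fits with the close on air. I'll go down about 22 mm and check again.

>>> {"op": "apply_moves", "data": {
  "rows": [
    {"fingers": 0.1,"offset": [0,0,8],"turn": [0,0,0]},
    {"fingers": 0.2,"offset": [0,0,8],"turn": [0,0,0]},
    {"fingers": 0.2,"offset": [0,0,5],"turn": [0,0,0]},
    {"fingers": 0.3,"offset": [0,0,0],"turn": [0,0,0]}
  ]
}}

```text
t: 4.53
eef_pos: [0.4466, 0.187, 0.0649]
orientation: [0.836, 0.549, -0.0, -0.0]
contact_force: [0.3, 0.3, 0.2]
width: 0.0686
```

```bash
cat > tip.py <<'E'
from h import *
import sys
from scipy.spatial.transform import Rotation as Ro
e=env.sense();R=Ro.from_quat(e['orientation']).as_matrix()
print(e['t'],e['eef_pos'].round(4),e['width'].round(4),e['contact_force'].round(1))
for n in ['wrist','side']:
    s=snap(n);im=s['image'] if n=='wrist' else s['image'][int(sys.argv[3]):int(sys.argv[3])+160,int(sys.argv[2]):int(sys.argv[2])+200]
    im=cv2.resize(im[200:440,160:480] if n=='wrist' else im,None,fx=2 if n=='wrist' else 3.5,fy=2 if n=='wrist' else 3.5,interpolation=cv2.INTER_CUBIC)
    cv2.imwrite(f'pics/{n}{sys.argv[1]}.png',im[:,:,::-1])
E
python3 tip.py 5 280 230
```

```text
Traceback (most recent call last):
  File "tip.py", line 5, in <module>
    print(e['t'],e['eef_pos'].round(4),e['width'].round(4),e['contact_force'].round(1))
                                       ^^^^^^^^^^^^^^^^
AttributeError: 'float' object has no attribute 'round'
```

```bash
sed -i "s/e\['width'\].round(4)/round(e['width'],4)/" tip.py; python3 tip.py 5 280 230
```

```text
4.525 [0.4466 0.187  0.0649] 0.0686 [0.3 0.3 0.2]
```

View pics/wrist5.png

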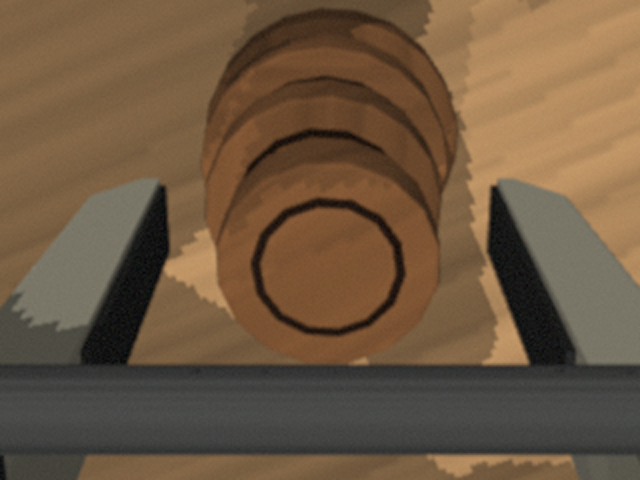

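View pics/side5.png

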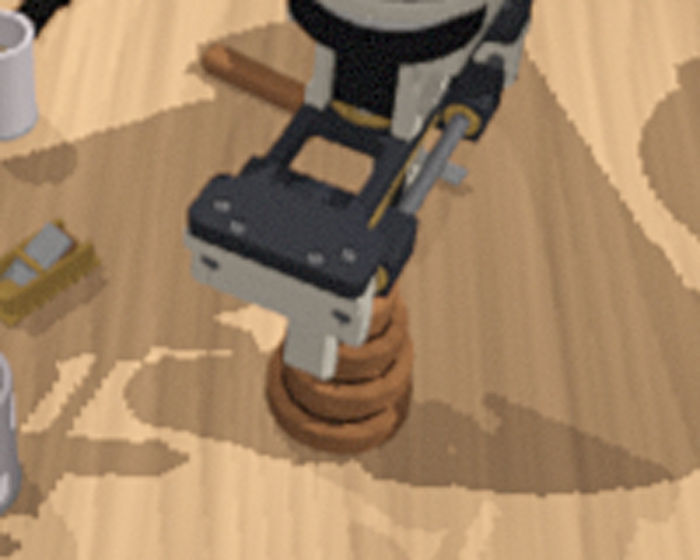

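>>> {"op": "apply_moves", "data": {
  "rows": [
    {"fingers": 0.5,"offset": [0,0,0],"turn": [0,0,0]},
    {"fingers": 0.6,"offset": [0,0,0],"turn": [0,0,0]},
    {"fingers": 0.65,"offset": [0,0,0],"turn": [0,0,0]},
    {"fingers": 0.65,"offset": [0,0,0],"turn": [0,0,0]},
    {"fingers": 0.65,"offset": [0,0,0],"turn": [0,0,0]}
  ],
  "newtons": 20
}}

```text
t: 5.25
eef_pos: [0.4469, 0.1871, 0.0656]
orientation: [0.836, 0.549, 0.0, 0.0]
contact_force: [0.7, -0.4, 0.4]
width: 0.0434
```

```bash
python3 tip.py 6 280 230
```

```text
5.25 [0.4469 0.1871 0.0656] 0.0434 [ 0.7 -0.4  0.4]
```

View pics/wrist6.png

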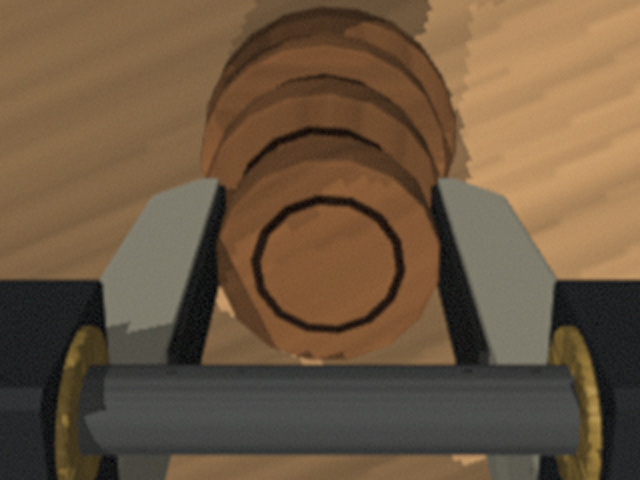

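>>> {"op": "apply_moves", "data": {
  "rows": [
    {"fingers": 0.65,"offset": [0,0,-6],"turn": [0,0,0]},
    {"fingers": 0.65,"offset": [0,0,-14],"turn": [0,0,0]},
    {"fingers": 0.65,"offset": [0,0,-30],"turn": [0,0,0]},
    {"fingers": 0.65,"offset": [0,0,-30],"turn": [0,0,0]},
    {"fingers": 0.65,"offset": [-10,30,0],"turn": [0,0,0]},
    {"fingers": 0.65,"offset": [-15,40,0],"turn": [0,0,0]},
    {"fingers": 0.65,"offset": [-15,40,0],"turn": [0,0,0]},
    {"fingers": 0.65,"offset": [-15,40,0],"turn": [0,0,0]},
    {"fingers": 0.65,"offset": [-15,40,0],"turn": [0,0,0]},
    {"fingers": 0.65,"offset": [-12,35,0],"turn": [0,0,0]},
    {"fingers": 0.65,"offset": [-7,20,0],"turn": [0,0,0]},
    {"fingers": 0.65,"offset": [0,0,0],"turn": [0,0,0]}
  ]
}}

```text
t: 6.85
eef_pos: [0.6368, 0.0078, 0.1456]
orientation: [0.836, 0.549, -0.0, -0.0]
contact_force: [-0.0, 1.3, -0.7]
width: 0.0438
```

```bash
python3 go.py .636 .008 .146
python3 - <<'E'
from meas import *
from scipy.spatial.transform import Rotation as Ro
s=snap('wrist');save(s,'w7.png')
W=cloud(s);e=env.sense();R=Ro.from_quat(e['orientation']).as_matrix();T=(W-e['eef_pos'])@R*1000
P=T.reshape(-1,3);P=P[np.isfinite(P[:,0])]
# lid top: tool z about -23
m=(abs(P[:,2]+24)<5)&(np.hypot(P[:,0],P[:,1])<30)
print(m.sum(),P[m].min(0).round(1),P[m].max(0).round(1))
s=snap('side');save(s,'s7.png')
E
```

```text
t 6.85 pos [0.6368 0.0078 0.1456] w 0.0438 F [-0.   1.3 -0.7] delta [-0.2 -0.8 -0.4] norm 1.0 rot [ 0.0004 -0.0001  0.001 ]
9779 [-28.3 -22.3 -29. ] [ 28.3  21.8 -19. ]
```

View pics/w7.png

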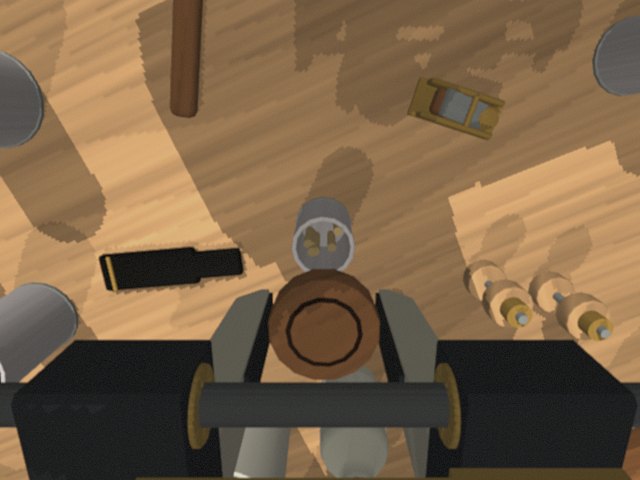

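View pics/s7.png

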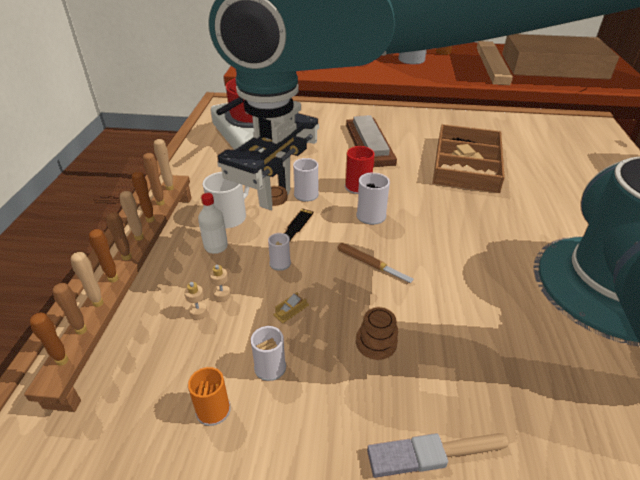

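```bash
cat > rim.py <<'E'
# usage: rim.py x y z_rim r_mid : mouth and lid centre in tool frame from wrist cam
from meas import *
import sys
from scipy.spatial.transform import Rotation as Ro
x,y,zr,r,rl=map(float,sys.argv[1:6])
s=snap('wrist');W=cloud(s);e=env.sense();R=Ro.from_quat(e['orientation']).as_matrix()
print('eef',e['eef_pos'].round(4),'w',round(e['width'],4))
P=W.reshape(-1,3);P=P[np.isfinite(P[:,0])]
Q=P[(np.hypot(P[:,0]-x,P[:,1]-y)<r+.012)&(abs(P[:,2]-zr-.0015)<.004)]
c,er=circ(Q[:,:2],r); c2,er2=circ(Q[:,:2]); print('rim world',c.round(4),er.round(4),'free',c2.round(4),len(Q))
d=R.T@(np.array([c[0],c[1],e['eef_pos'][2]])-e['eef_pos'])*1000; print('mouth in tool',d.round(1))
if rl>0:
    T=(P-e['eef_pos'])@R*1000
    q=T[(abs(T[:,2]+24)<6)&(abs(T[:,0])<rl*450)&(np.hypot(T[:,0],T[:,1])<rl*1000+8)]
    print('lid y',q[:,1].min().round(1),q[:,1].max().round(1),'top z med',np.median(q[:,2]).round(1))
E
python3 rim.py .636 .008 .062 .0183 .022
```

```text
eef [0.6359 0.0091 0.1457] w 0.0437
rim world [0.6342 0.0082] 0.0008 free [0.6341 0.0083 0.0182] 748
mouth in tool [-1.5 -1.2 -0. ]
lid y -22.7 21.0 top z med -22.9
```

>>> {"op": "apply_moves", "data": {
  "rows": [
    {"fingers": 0.65,"offset": [-0.8,-0.5,20],"turn": [0,0,0]},
    {"fingers": 0.65,"offset": [0,0,30],"turn": [0,0,0]},
    {"fingers": 0.65,"offset": [0,0,20],"turn": [0,0,0]},
    {"fingers": 0.65,"offset": [0,0,10],"turn": [0,0,0]},
    {"fingers": 0.65,"offset": [0,0,5],"turn": [0,0,0]},
    {"fingers": 0.65,"offset": [0,0,3],"turn": [0,0,0]},
    {"fingers": 0.65,"offset": [0,0,2],"turn": [0,0,0]},
    {"fingers": 0.65,"offset": [0,0,0],"turn": [0,0,0]}
  ]
}}

```text
t: 8.0
eef_pos: [0.6358, 0.0077, 0.0557]
orientation: [0.836, 0.549, 0.0, 0.0]
contact_force: [1.3, -0.4, 0.6]
width: 0.0437
```

```bash
python3 tip.py 8 180 130
```

```text
8.0 [0.6358 0.0077 0.0557] 0.0437 [ 1.3 -0.4  0.6]
```

View pics/side8.png

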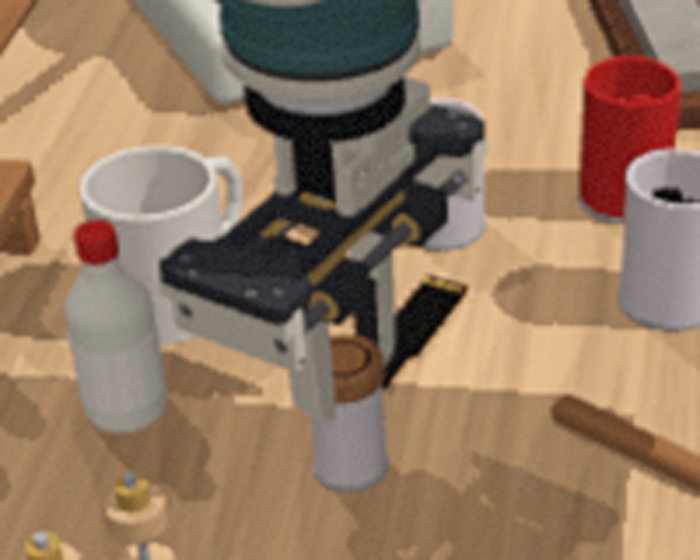

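View pics/wrist8.png

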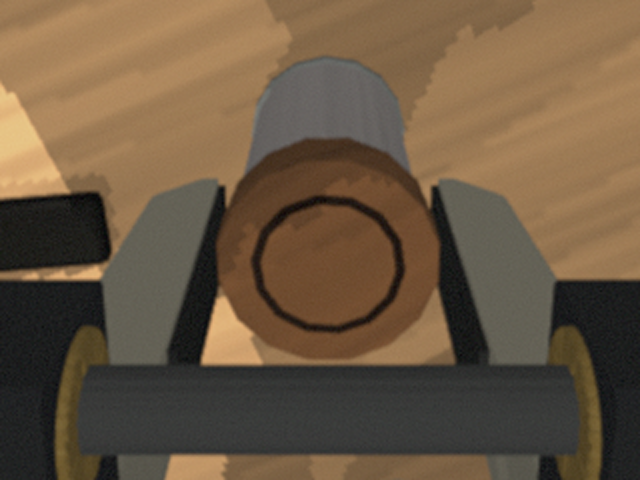

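>>> {"op": "apply_moves", "data": {
  "rows": [
    {"fingers": 0.65,"offset": [0,0,1],"turn": [0,0,0]},
    {"fingers": 0.65,"offset": [0,0,1],"turn": [0,0,0]},
    {"fingers": 0.45,"offset": [0,0,0],"turn": [0,0,0]},
    {"fingers": 0.35,"offset": [0,0,0],"turn": [0,0,0]},
    {"fingers": 0.3,"offset": [0,0,0],"turn": [0,0,0]},
    {"fingers": 0.3,"offset": [0,0,-8],"turn": [0,0,0]},
    {"fingers": 0.1,"offset": [0,0,-30],"turn": [0,0,0]},
    {"fingers": 0.0,"offset": [0,0,-45],"turn": [0,0,0]},
    {"fingers": 0.0,"offset": [0,0,-20],"turn": [0,0,0]}
  ]
}}

```text
t: 9.22
eef_pos: [0.6364, 0.0077, 0.1597]
orientation: [0.836, 0.549, 0.001, 0.001]
contact_force: [0.0, 0.6, 0.1]
width: 0.0901
```

```bash
cat > chk.py <<'E'
from meas import *
import sys
x,y,r=map(float,sys.argv[1:4])
for n in sys.argv[4:]:
    W=cloud(snap(n));P=W.reshape(-1,3);P=P[np.isfinite(P[:,0])]
    P=P[np.hypot(P[:,0]-x,P[:,1]-y)<r+.012]; zt=np.percentile(P[:,2],98)
    Q=P[P[:,2]>zt-.004]
    Ain=np.c_[Q[:,:2],np.ones(len(Q))];k=np.linalg.lstsq(Ain,Q[:,2],rcond=None)[0]
    print(n,'top',round(zt,4),'mean',Q.mean(0).round(4),'ext',Q.min(0).round(4)[:2],Q.max(0).round(4)[:2],'tilt',np.degrees(np.hypot(*k[:2])).round(1),len(Q))
E
python3 go.py .445 .187 .155; python3 chk.py .636 .008 .022 side wrist
```

```text
t 9.22 pos [0.6364 0.0077 0.1597] w 0.0901 F [0.  0.6 0.1] delta [  88.7 -246.8    4. ] norm 262.0 rot [-0.0031  0.0013 -0.    ]
side top 0.3561 mean [0.6308 0.0333 0.3552] ext [0.6049 0.0115] [0.6632 0.0413] tilt 4.7 164
wrist top 0.2752 mean [0.6183 0.0253 0.2752] ext [0.6114 0.0103] [0.6263 0.0401] tilt 56.5 583
```

>>> {"op": "apply_moves", "data": {
  "rows": [
    {"fingers": 0,"offset": [10,-25,0],"turn": [0,0,0]},
    {"fingers": 0,"offset": [16,-45,0],"turn": [0,0,0]},
    {"fingers": 0,"offset": [16,-45,0],"turn": [0,0,0]},
    {"fingers": 0,"offset": [16,-45,0],"turn": [0,0,0]},
    {"fingers": 0,"offset": [16,-45,0],"turn": [0,0,0]},
    {"fingers": 0,"offset": [12,-32,0],"turn": [0,0,0]},
    {"fingers": 0,"offset": [3,-10,0],"turn": [0,0,0]},
    {"fingers": 0,"offset": [0,0,0],"turn": [0,0,0]}
  ]
}}

```text
t: 10.32
eef_pos: [0.4441, 0.1873, 0.1557]
orientation: [0.835, 0.55, -0.0, 0.0]
contact_force: [-0.7, 1.0, -0.4]
width: 0.0929
```

```bash
sed -i 's/<r+.012\]/<r+.012]; P=P[P[:,2]<.125]/' chk.py
python3 go.py .445 .187 .0435; python3 chk.py .636 .008 .022 scene side; python3 chk.py .445 .187 .026 wrist
```

```text
t 10.32 pos [0.4441 0.1873 0.1557] w 0.0929 F [-0.7  1.  -0.4] delta [1.000e-01 1.000e+00 1.122e+02] norm 112.0 rot [ 0.0004 -0.0007 -0.0009]
scene top 0.0781 mean [0.6366 0.0074 0.0765] ext [ 0.6145 -0.0156] [0.6577 0.0282] tilt 0.3 485
side top 0.0781 mean [0.637  0.0096 0.0767] ext [ 0.6155 -0.0147] [0.6578 0.03  ] tilt 0.9 294
wrist top 0.0678 mean [0.443  0.1872 0.0665] ext [0.4182 0.1613] [0.4693 0.2125] tilt 0.2 4825
```

>>> {"op": "apply_moves", "data": {
  "rows": [
    {"fingers": 0,"offset": [0,-0.4,25],"turn": [0,0,0]},
    {"fingers": 0,"offset": [0,0,40],"turn": [0,0,0]},
    {"fingers": 0,"offset": [0,0,30],"turn": [0,0,0]},
    {"fingers": 0.1,"offset": [0,0,13],"turn": [0,0,0]},
    {"fingers": 0.25,"offset": [0,0,4],"turn": [0,0,0]},
    {"fingers": 0.4,"offset": [0,0,0],"turn": [0,0,0]},
    {"fingers": 0.55,"offset": [0,0,0],"turn": [0,0,0]},
    {"fingers": 0.6,"offset": [0,0,0],"turn": [0,0,0]},
    {"fingers": 0.6,"offset": [0,0,0],"turn": [0,0,0]},
    {"fingers": 0.6,"offset": [0,0,0],"turn": [0,0,0]}
  ]
}}

```text
t: 11.72
eef_pos: [0.4443, 0.1877, 0.0452]
orientation: [0.836, 0.549, 0.001, 0.0]
contact_force: [0.2, 0.1, 7.4]
width: 0.0512
```

```bash
python3 tip.py 9 280 230; python3 go.py .6105 .246 .144
```

```text
11.725 [0.4443 0.1877 0.0452] 0.0512 [0.2 0.1 7.4]
t 11.82 pos [0.4443 0.1877 0.0452] w 0.0513 F [-0.8 -0.1  5.8] delta [119.5 129.6 -98.5] norm 202.0 rot [-0.0009  0.0008 -0.0001]
```

View pics/wrist9.png

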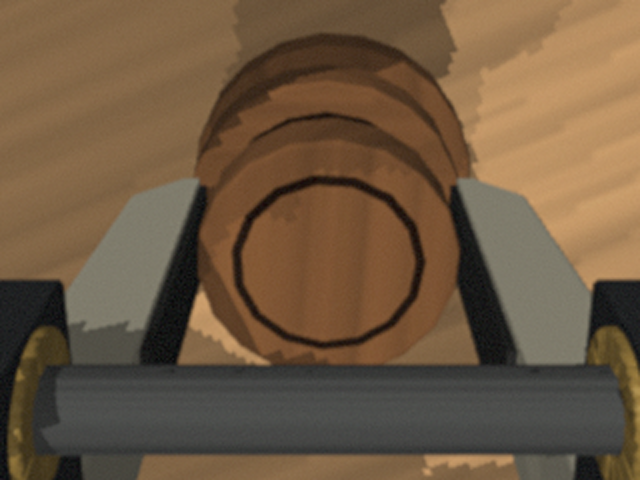

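>>> {"op": "apply_moves", "data": {
  "rows": [
    {"fingers": 0.6,"offset": [0,0,-4],"turn": [0,0,0]},
    {"fingers": 0.6,"offset": [0,0,-10],"turn": [0,0,0]},
    {"fingers": 0.6,"offset": [0,0,-25],"turn": [0,0,0]},
    {"fingers": 0.6,"offset": [0,0,-30],"turn": [0,0,0]},
    {"fingers": 0.6,"offset": [9,10,-25],"turn": [0,0,0]},
    {"fingers": 0.6,"offset": [25,28,-6],"turn": [0,0,0]},
    {"fingers": 0.6,"offset": [30,32,0],"turn": [0,0,0]},
    {"fingers": 0.6,"offset": [30,32,0],"turn": [0,0,0]},
    {"fingers": 0.6,"offset": [18,20,0],"turn": [0,0,0]},
    {"fingers": 0.6,"offset": [7.5,7.5,0],"turn": [0,0,0]},
    {"fingers": 0.6,"offset": [0,0,0],"turn": [0,0,0]}
  ]
}}

```text
t: 13.2
eef_pos: [0.61, 0.2459, 0.1445]
orientation: [0.836, 0.549, -0.0, -0.0]
contact_force: [-0.1, -0.4, -0.2]
width: 0.0517
```

```bash
python3 tip.py 10 200 250; python3 rim.py .6105 .246 .072 .0223 .026; python3 chk.py .636 .008 .022 side; python3 chk.py .445 .187 .03 side scene
```

```text
13.2 [0.61   0.2459 0.1445] 0.0517 [-0.1 -0.4 -0.2]
eef [0.6094 0.2457 0.1449] w 0.0517
rim world [0.6095 0.2469] 0.0008 free [0.6094 0.247  0.0222] 759
mouth in tool [ 1.2 -0.4  0. ]
lid y -26.2 23.8 top z med -21.2
side top 0.0422 mean [0.6194 0.0158 0.0414] ext [0.6166 0.0079] [0.6221 0.0218] tilt 16.5 13
side top 0.0463 mean [0.445  0.1885 0.0447] ext [0.4161 0.1564] [0.4747 0.2177] tilt 0.0 876
scene top 0.024 mean [0.457  0.2147 0.0223] ext [0.4389 0.2063] [0.4702 0.2209] tilt 0.5 71
```

View pics/wrist10.png

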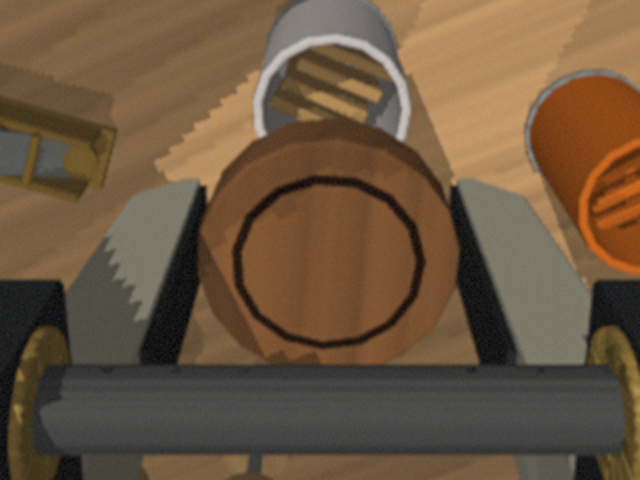

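View pics/side10.png

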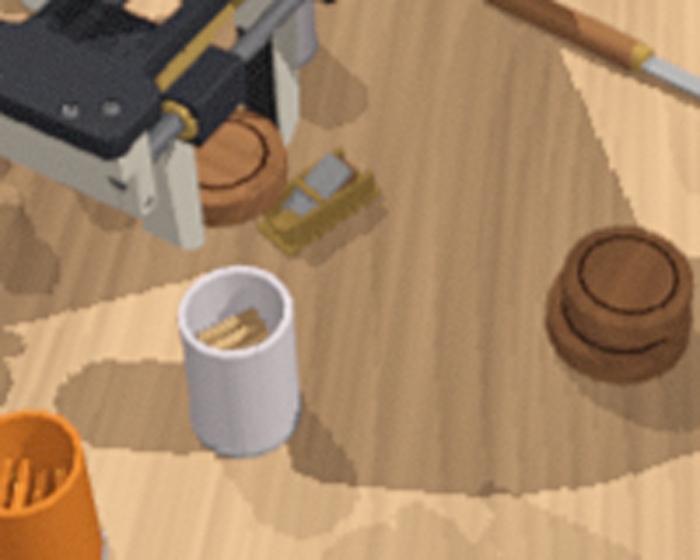

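>>> {"op": "apply_moves", "data": {
  "rows": [
    {"fingers": 0.6,"offset": [0.8,-0.4,20],"turn": [0,0,0]},
    {"fingers": 0.6,"offset": [0,0,27],"turn": [0,0,0]},
    {"fingers": 0.6,"offset": [0,0,16],"turn": [0,0,0]},
    {"fingers": 0.6,"offset": [0,0,8],"turn": [0,0,0]},
    {"fingers": 0.6,"offset": [0,0,4],"turn": [0,0,0]},
    {"fingers": 0.6,"offset": [0,0,3],"turn": [0,0,0]},
    {"fingers": 0.6,"offset": [0,0,0],"turn": [0,0,0]}
  ]
}}

```text
t: 14.38
eef_pos: [0.6103, 0.2468, 0.0668]
orientation: [0.836, 0.549, 0.0, 0.0]
contact_force: [-0.1, -0.4, 0.6]
width: 0.0517
```

```bash
python3 tip.py 11 180 270
```

```text
14.375 [0.6103 0.2468 0.0668] 0.0517 [-0.1 -0.4  0.6]
```

View pics/side11.png

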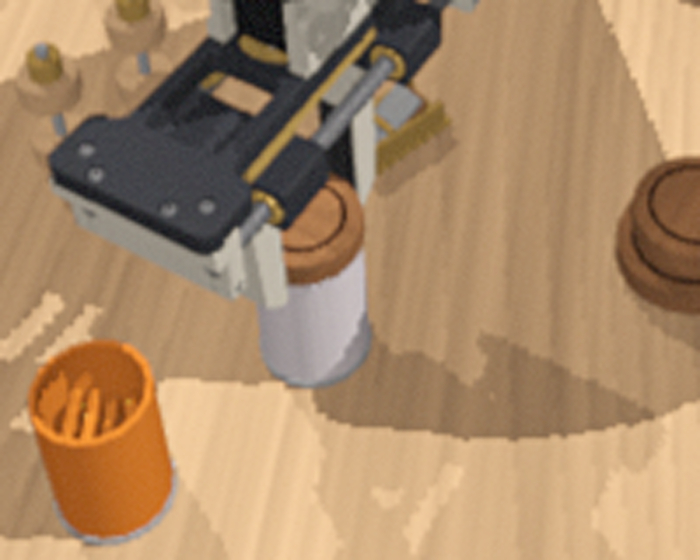

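>>> {"op": "apply_moves", "data": {
  "rows": [
    {"fingers": 0.6,"offset": [0,0,1.5],"turn": [0,0,0]},
    {"fingers": 0.6,"offset": [0,0,0],"turn": [0,0,0]},
    {"fingers": 0.4,"offset": [0,0,0],"turn": [0,0,0]},
    {"fingers": 0.3,"offset": [0,0,0],"turn": [0,0,0]},
    {"fingers": 0.25,"offset": [0,0,0],"turn": [0,0,0]},
    {"fingers": 0.25,"offset": [0,0,-8],"turn": [0,0,0]},
    {"fingers": 0.1,"offset": [0,0,-30],"turn": [0,0,0]},
    {"fingers": 0.0,"offset": [0,0,-35],"turn": [0,0,0]},
    {"fingers": 0.0,"offset": [-20,-20,-15],"turn": [0,0,0]},
    {"fingers": 0.0,"offset": [-35,-35,0],"turn": [0,0,0]},
    {"fingers": 0.0,"offset": [-35,-35,0],"turn": [0,0,0]},
    {"fingers": 0.0,"offset": [-20,-30,0],"turn": [0,0,0]}
  ]
}}

```text
t: 15.98
eef_pos: [0.4549, 0.1927, 0.1536]
orientation: [0.836, 0.549, 0.0, 0.0]
contact_force: [0.7, 0.2, 0.7]
width: 0.0929
```

```bash
python3 go.py .444 .187 .155;python3 chk.py .636 .008 .022 scene side;python3 chk.py .6105 .246 .026 scene side;  python3 chk.py .445 .187 .03 wrist
```

```text
t 15.97 pos [0.4549 0.1927 0.1536] w 0.0929 F [0.7 0.2 0.7] delta [-9.5 -7.7 -1.4] norm 12.0 rot [-0.0006  0.0006  0.0005]
scene top 0.078 mean [0.6365 0.0074 0.0765] ext [ 0.6153 -0.0143] [0.6577 0.0283] tilt 0.6 483
side top 0.0779 mean [0.6369 0.0092 0.0765] ext [ 0.6154 -0.0144] [0.6582 0.0298] tilt 0.2 293
scene top 0.0881 mean [0.612  0.2455 0.0864] ext [0.5853 0.2198] [0.6372 0.271 ] tilt 0.1 999
side top 0.088 mean [0.6119 0.2478 0.0867] ext [0.5867 0.2207] [0.6379 0.2723] tilt 0.2 796
wrist top 0.0458 mean [0.4421 0.1879 0.0445] ext [0.4134 0.1575] [0.4725 0.217 ] tilt 0.2 5802
```

>>> {"op": "apply_moves", "data": {
  "rows": [
    {"fingers": 0,"offset": [-9.5,-8.5,10],"turn": [0,0,0]},
    {"fingers": 0,"offset": [0,0,35],"turn": [0,0,0]},
    {"fingers": 0,"offset": [0,0,45],"turn": [0,0,0]},
    {"fingers": 0,"offset": [0,0,25],"turn": [0,0,0]},
    {"fingers": 0,"offset": [0,0,10],"turn": [0,0,0]},
    {"fingers": 0,"offset": [0,0,4],"turn": [0,0,0]},
    {"fingers": 0.15,"offset": [0,0,0],"turn": [0,0,0]}
  ]
}}

```text
t: 17.1
eef_pos: [0.4451, 0.1881, 0.0246]
orientation: [0.836, 0.549, 0.0, 0.0]
contact_force: [-0.2, 0.4, 0.3]
width: 0.0868
```

```bash
python3 tip.py 12 280 230
```

```text
17.1 [0.4451 0.1881 0.0246] 0.0868 [-0.2  0.4  0.3]
```

View pics/wrist12.png

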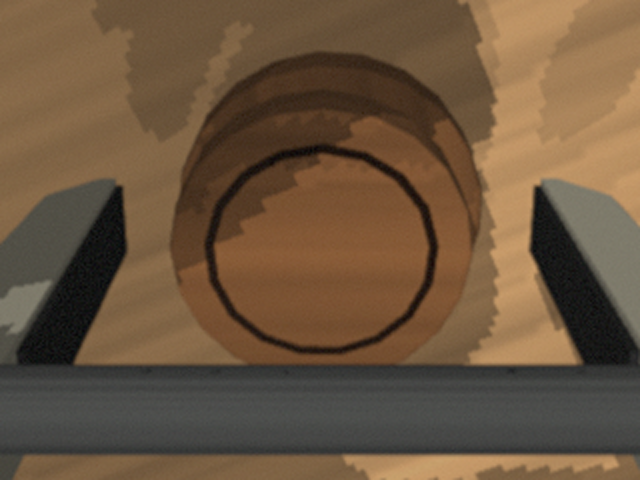

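View pics/side12.png

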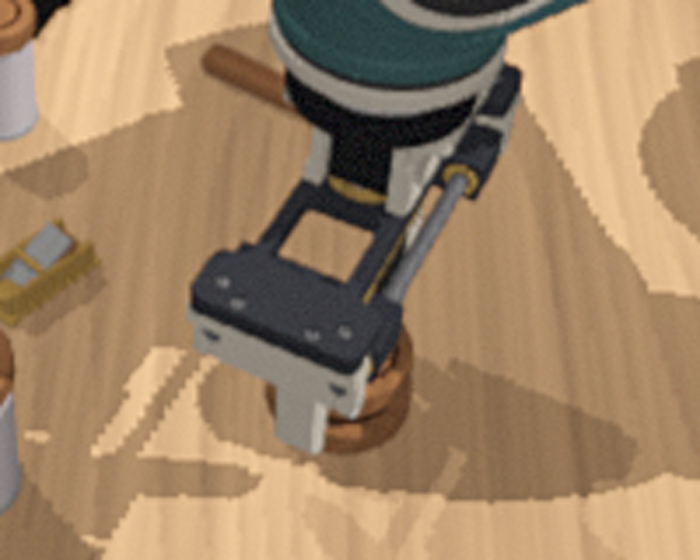

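>>> {"op": "apply_moves", "data": {
  "rows": [
    {"fingers": 0.2,"offset": [-1.3,-1.8,0],"turn": [0,0,0]},
    {"fingers": 0.3,"offset": [0,0,0],"turn": [0,0,0]},
    {"fingers": 0.45,"offset": [0,0,0],"turn": [0,0,0]},
    {"fingers": 0.55,"offset": [0,0,0],"turn": [0,0,0]},
    {"fingers": 0.55,"offset": [0,0,0],"turn": [0,0,0]},
    {"fingers": 0.55,"offset": [0,0,0],"turn": [0,0,0]}
  ]
}}

```text
t: 17.95
eef_pos: [0.4427, 0.1876, 0.0241]
orientation: [0.836, 0.549, 0.0, 0.0]
contact_force: [-2.4, 0.0, 4.3]
width: 0.0596
```

```bash
python3 tip.py 13 280 230;python3 go.py .6137 -.232 .155
```

```text
17.95 [0.4427 0.1876 0.0241] 0.0596 [-2.4  0.   4.3]
t 18.05 pos [0.4427 0.1876 0.0241] w 0.0597 F [-2.  -0.3  4.7] delta [-317.3  323.4 -130.9] norm 472.0 rot [-0.0001  0.0001 -0.    ]
```

View pics/wrist13.png

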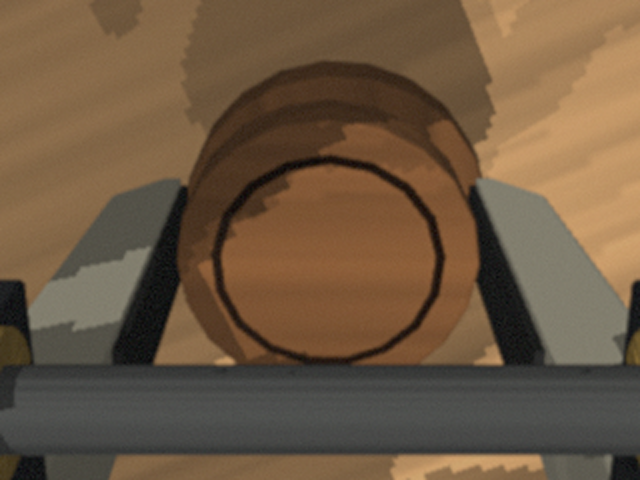

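>>> {"op": "apply_moves", "data": {
  "rows": [
    {"fingers": 0.55,"offset": [0,0,-3],"turn": [0,0,0]},
    {"fingers": 0.55,"offset": [0,0,-10],"turn": [0,0,0]},
    {"fingers": 0.55,"offset": [0,0,-30],"turn": [0,0,0]},
    {"fingers": 0.55,"offset": [0,0,-45],"turn": [0,0,0]},
    {"fingers": 0.55,"offset": [-8,8,-42],"turn": [0,0,0]},
    {"fingers": 0.55,"offset": [-25,25,-10],"turn": [0,0,0]},
    {"fingers": 0.55,"offset": [-36,36,0],"turn": [0,0,0]},
    {"fingers": 0.55,"offset": [-36,36,0],"turn": [0,0,0]},
    {"fingers": 0.55,"offset": [-36,36,0],"turn": [0,0,0]},
    {"fingers": 0.55,"offset": [-36,36,0],"turn": [0,0,0]},
    {"fingers": 0.55,"offset": [-36,36,0],"turn": [0,0,0]},
    {"fingers": 0.55,"offset": [-36,36,0],"turn": [0,0,0]}
  ]
}}

```text
t: 19.55
eef_pos: [0.5728, -0.1415, 0.1647]
orientation: [0.836, 0.549, 0.0, 0.0]
contact_force: [-0.0, 0.2, 0.3]
width: 0.0601
```

```bash
python3 go.py .6137 -.232 .155
```

```text
t 19.55 pos [ 0.5728 -0.1415  0.1647] w 0.0601 F [-0.   0.2  0.3] delta [-66.8  73.4   9.7] norm 100.0 rot [-0.0006  0.0001  0.0002]
```

>>> {"op": "apply_moves", "data": {
  "rows": [
    {"fingers": 0.55,"offset": [-20,24,0],"turn": [0,0,0]},
    {"fingers": 0.55,"offset": [-10,12,0],"turn": [0,0,0]},
    {"fingers": 0.55,"offset": [-2,2,0],"turn": [0,0,0]},
    {"fingers": 0.55,"offset": [0,0,0],"turn": [0,0,0]}
  ]
}}

```text
t: 20.05
eef_pos: [0.5944, -0.1834, 0.1642]
orientation: [0.835, 0.55, 0.0, -0.0]
contact_force: [0.3, -0.3, -1.0]
width: 0.0595
```

```bash
python3 go.py .6137 -.232 .155;  python3 tip.py 14 230 100; python3 rim.py .6137 -.232 .082 .0264 .030
```

```text
t 20.05 pos [ 0.5944 -0.1834  0.1642] w 0.0595 F [ 0.3 -0.3 -1. ] delta [-37.   36.9   9.2] norm 53.0 rot [-0.      0.0001 -0.0006]
20.05 [ 0.5944 -0.1834  0.1642] 0.0595 [ 0.3 -0.3 -1. ]
eef [ 0.5945 -0.1833  0.1643] w 0.0596
rim world [ 0.6136 -0.2318] 0.0008 free [ 0.6137 -0.2318  0.0265] 309
mouth in tool [-36.9  36.7   0. ]
lid y -30.0 23.9 top z med -20.4
```

View pics/wrist14.png

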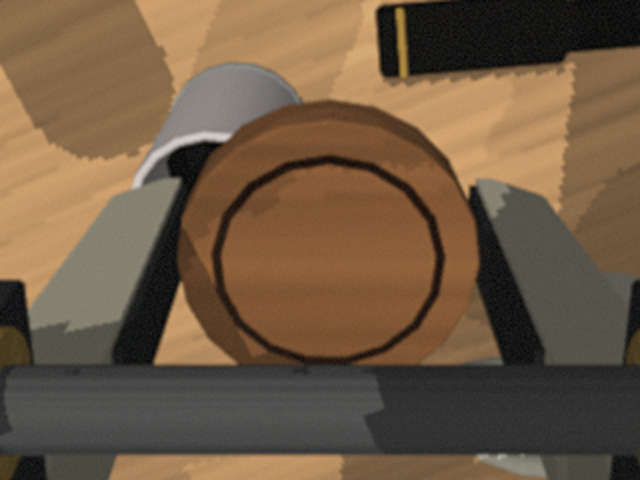

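View pics/side14.png

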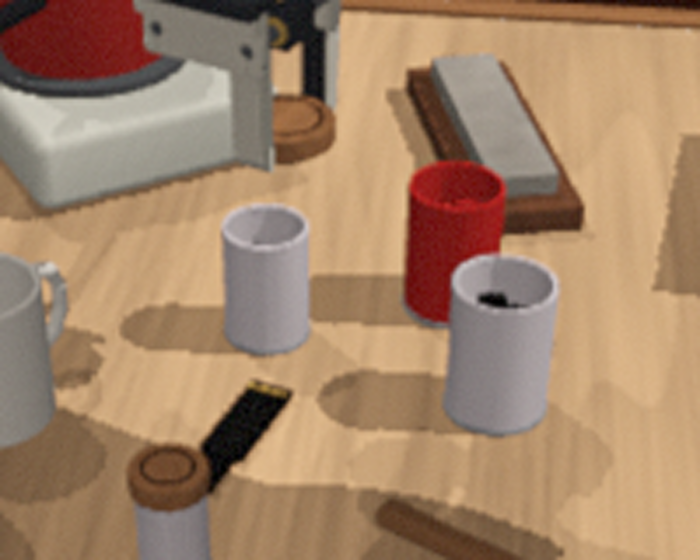

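>>> {"op": "apply_moves", "data": {
  "rows": [
    {"fingers": 0.55,"offset": [-14,14,0],"turn": [0,0,0]},
    {"fingers": 0.55,"offset": [-15,15,0],"turn": [0,0,0]},
    {"fingers": 0.55,"offset": [-8,8,0],"turn": [0,0,0]},
    {"fingers": 0.55,"offset": [0,0,10],"turn": [0,0,0]},
    {"fingers": 0.55,"offset": [0,0,0],"turn": [0,0,0]}
  ]
}}

```text
t: 20.82
eef_pos: [0.6134, -0.2326, 0.1524]
orientation: [0.836, 0.549, -0.001, -0.001]
contact_force: [-0.3, 1.2, -1.4]
width: 0.0594
```

```bash
python3 go.py .6137 -.232 .155;  python3 tip.py 15 230 100; python3 rim.py .6137 -.232 .082 .0264 .030
```

```text
t 20.82 pos [ 0.6134 -0.2326  0.1524] w 0.0594 F [-0.3  1.2 -1.4] delta [ 0.6  0.1 -2.6] norm 3.0 rot [0.0021 0.0001 0.0001]
20.825 [ 0.6134 -0.2326  0.1524] 0.0594 [-0.3  1.2 -1.4]
eef [ 0.6138 -0.2325  0.154 ] w 0.0596
rim world [ 0.6137 -0.2322] 0.0008 free [ 0.6134 -0.2321  0.0261] 795
mouth in tool [ 0.2 -0.2  0. ]
lid y -29.9 23.7 top z med -20.1
```

View pics/wrist15.png

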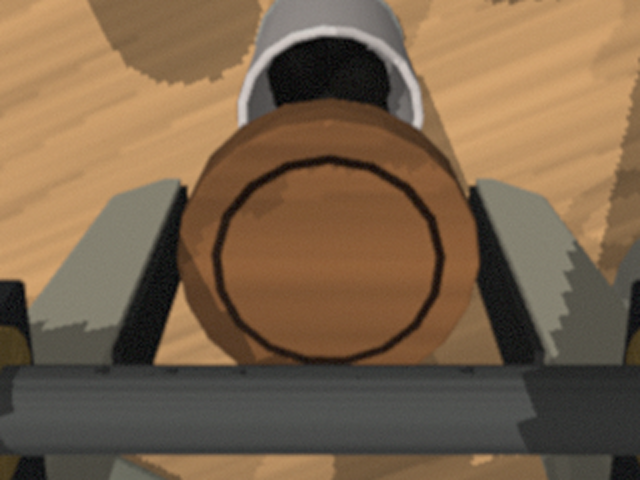

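>>> {"op": "apply_moves", "data": {
  "rows": [
    {"fingers": 0.55,"offset": [0,0,20],"turn": [0,0,0]},
    {"fingers": 0.55,"offset": [0,0,27],"turn": [0,0,0]},
    {"fingers": 0.55,"offset": [0,0,15],"turn": [0,0,0]},
    {"fingers": 0.55,"offset": [0,0,7],"turn": [0,0,0]},
    {"fingers": 0.55,"offset": [0,0,4],"turn": [0,0,0]},
    {"fingers": 0.55,"offset": [0,0,3],"turn": [0,0,0]},
    {"fingers": 0.55,"offset": [0,0,0],"turn": [0,0,0]}
  ]
}}

```text
t: 21.85
eef_pos: [0.614, -0.2329, 0.0782]
orientation: [0.836, 0.549, 0.0, 0.0]
contact_force: [0.7, -0.3, 0.2]
width: 0.0591
```

```bash
python3 tip.py 16 230 100
```

```text
21.85 [ 0.614  -0.2329  0.0782] 0.0591 [ 0.7 -0.3  0.2]
```

View pics/side16.png

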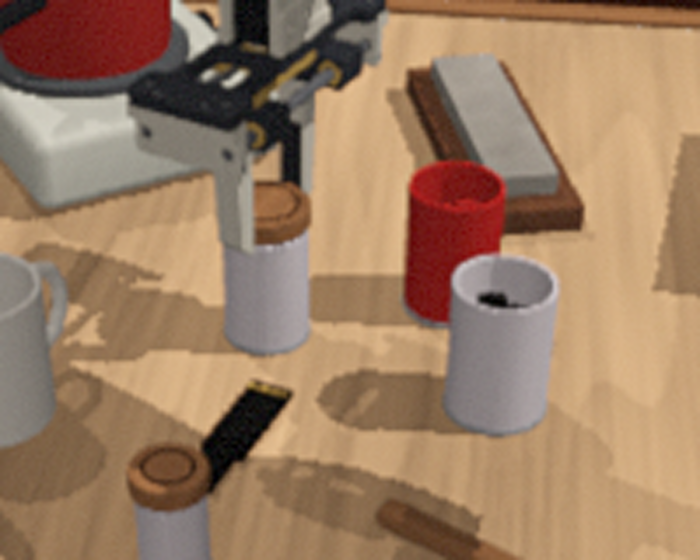

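>>> {"op": "apply_moves", "data": {
  "rows": [
    {"fingers": 0.55,"offset": [0,0,1],"turn": [0,0,0]},
    {"fingers": 0.55,"offset": [0,0,1],"turn": [0,0,0]},
    {"fingers": 0.35,"offset": [0,0,0],"turn": [0,0,0]},
    {"fingers": 0.25,"offset": [0,0,0],"turn": [0,0,0]},
    {"fingers": 0.2,"offset": [0,0,0],"turn": [0,0,0]},
    {"fingers": 0.15,"offset": [0,0,-8],"turn": [0,0,0]},
    {"fingers": 0.0,"offset": [0,0,-30],"turn": [0,0,0]},
    {"fingers": 0.0,"offset": [0,0,-35],"turn": [0,0,0]},
    {"fingers": 0.0,"offset": [0,0,-15],"turn": [0,0,0]},
    {"fingers": 0.0,"offset": [15,-15,0],"turn": [0,0,0]},
    {"fingers": 0.0,"offset": [28,-28,0],"turn": [0,0,0]},
    {"fingers": 0.0,"offset": [28,-28,0],"turn": [0,0,0]}
  ]
}}

```text
t: 23.45
eef_pos: [0.5754, -0.1376, 0.1621]
orientation: [0.836, 0.549, -0.001, -0.001]
contact_force: [-1.1, 0.5, -0.2]
width: 0.0926
```

>>> {"op": "apply_moves", "data": {
  "rows": [
    {"fingers": 0,"offset": [28,-28,0],"turn": [0,0,0]},
    {"fingers": 0,"offset": [28,-28,0],"turn": [0,0,0]},
    {"fingers": 0,"offset": [28,-28,0],"turn": [0,0,0]},
    {"fingers": 0,"offset": [28,-28,0],"turn": [0,0,0]},
    {"fingers": 0,"offset": [28,-28,0],"turn": [0,0,0]},
    {"fingers": 0,"offset": [28,-28,0],"turn": [0,0,0]},
    {"fingers": 0,"offset": [28,-28,0],"turn": [0,0,0]},
    {"fingers": 0,"offset": [28,-28,0],"turn": [0,0,0]},
    {"fingers": 0,"offset": [15,-20,0],"turn": [0,0,0]},
    {"fingers": 0,"offset": [0,0,0],"turn": [0,0,0]}
  ]
}}

```text
t: 24.7
eef_pos: [0.446, 0.1779, 0.1626]
orientation: [0.835, 0.55, -0.001, -0.0]
contact_force: [-0.5, -0.9, 1.2]
width: 0.0928
```

```bash
python3 go.py .446 .187 .155;python3 chk.py .6137 -.232 .03 scene side;  python3 chk.py .446 .187 .034 wrist scene
```

```text
t 24.7 pos [0.446  0.1779 0.1626] w 0.0928 F [-0.5 -0.9  1.2] delta [ 8.4 -3.6  7.6] norm 12.0 rot [ 0.0012 -0.0008 -0.0026]
scene top 0.098 mean [ 0.6156 -0.233   0.0965] ext [ 0.5854 -0.2647] [ 0.6439 -0.2036] tilt 0.5 623
side top 0.0979 mean [ 0.6161 -0.231   0.0966] ext [ 0.5869 -0.2625] [ 0.6447 -0.2021] tilt 0.4 310
wrist top 0.0238 mean [0.4443 0.1888 0.0225] ext [0.4114 0.155 ] [0.4788 0.222 ] tilt 0.2 6108
scene top 0.0244 mean [0.4474 0.1878 0.0225] ext [0.4121 0.1535] [0.4797 0.2207] tilt 0.1 1001
```

>>> {"op": "apply_moves", "data": {
  "rows": [
    {"fingers": 0,"offset": [9.4,-5,15],"turn": [0,0,0]},
    {"fingers": 0,"offset": [0,0,35],"turn": [0,0,0]},
    {"fingers": 0,"offset": [0,0,45],"turn": [0,0,0]},
    {"fingers": 0,"offset": [0,0,30],"turn": [0,0,0]},
    {"fingers": 0,"offset": [0,0,18],"turn": [0,0,0]},
    {"fingers": 0,"offset": [0,0,8],"turn": [0,0,0]},
    {"fingers": 0,"offset": [0,0,4],"turn": [0,0,0]},
    {"fingers": 0,"offset": [0,0,0],"turn": [0,0,0]}
  ]
}}

```text
t: 25.9
eef_pos: [0.4472, 0.1874, 0.0095]
orientation: [0.836, 0.549, 0.0, 0.0]
contact_force: [0.3, 0.0, -0.1]
width: 0.0929
```

```bash
python3 tip.py 17 280 230
```

```text
25.9 [0.4472 0.1874 0.0095] 0.0929 [ 0.3  0.  -0.1]
```

View pics/wrist17.png

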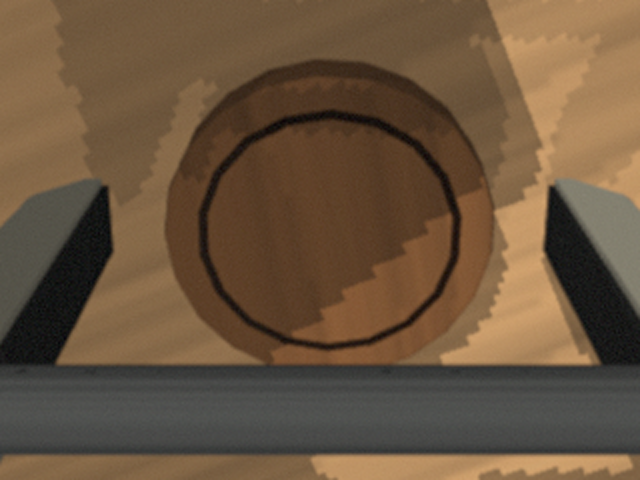

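View pics/side17.png

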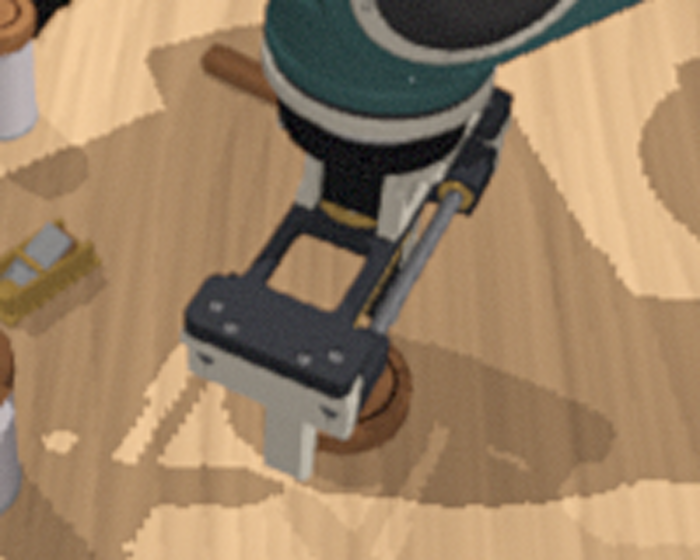

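>>> {"op": "apply_moves", "data": {
  "rows": [
    {"fingers": 0,"offset": [0,-2.5,2],"turn": [0,0,0]},
    {"fingers": 0,"offset": [0,0,2],"turn": [0,0,0]},
    {"fingers": 0.05,"offset": [0,0,1.5],"turn": [0,0,0]},
    {"fingers": 0.05,"offset": [0,0,0],"turn": [0,0,0]}
  ]
}}

```text
t: 26.5
eef_pos: [0.4444, 0.1882, 0.0033]
orientation: [0.836, 0.549, -0.0, -0.0]
contact_force: [-0.4, -0.2, 1.5]
width: 0.0886
```

```bash
python3 tip.py 18 280 230
python3 - <<'E'
from h import *
from scipy.spatial.transform import Rotation as Ro
s=snap('wrist');W=cloud(s);e=env.sense();R=Ro.from_quat(e['orientation']).as_matrix();T=((W-e['eef_pos'])@R*1000).reshape(-1,3)
T=T[np.isfinite(T[:,0])]
q=T[(abs(T[:,2]+19)<5)&(np.hypot(T[:,0],T[:,1])<42)];print(e['eef_pos'],q.min(0),q.max(0))
E
```

```text
26.5 [0.4444 0.1882 0.0033] 0.0886 [-0.4 -0.2  1.5]
[0.44455268 0.18825645 0.00347433] [-33.54678261 -33.51425104 -21.50722073] [ 33.98259916  24.79522587 -14.00484797]
```

View pics/wrist18.png

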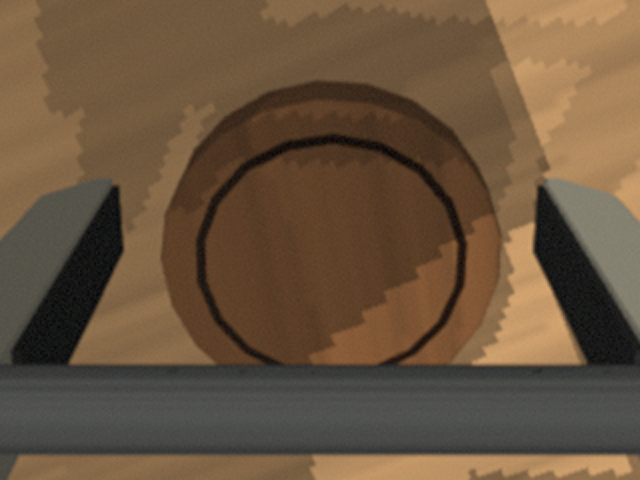

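>>> {"op": "apply_moves", "data": {
  "rows": [
    {"fingers": 0.15,"offset": [0,0,0],"turn": [0,0,0]},
    {"fingers": 0.25,"offset": [0,0,0],"turn": [0,0,0]},
    {"fingers": 0.35,"offset": [0,0,0],"turn": [0,0,0]},
    {"fingers": 0.45,"offset": [0,0,0],"turn": [0,0,0]},
    {"fingers": 0.45,"offset": [0,0,0],"turn": [0,0,0]}
  ]
}}

```text
t: 27.28
eef_pos: [0.4445, 0.1883, 0.0035]
orientation: [0.836, 0.549, 0.0, -0.0]
contact_force: [1.1, 1.8, -0.4]
width: 0.0676
```

```bash
python3 go.py .461 -.166 .165
```

```text
t 27.27 pos [0.4445 0.1883 0.0035] w 0.0676 F [ 1.1  1.8 -0.4] delta [-318.7  155.6 -161.5] norm 390.0 rot [-0.  0. -0.]
```

>>> {"op": "apply_moves", "data": {
  "rows": [
    {"fingers": 0.45,"offset": [0,0,-3],"turn": [0,0,0]},
    {"fingers": 0.45,"offset": [0,0,-10],"turn": [0,0,0]},
    {"fingers": 0.45,"offset": [0,0,-30],"turn": [0,0,0]},
    {"fingers": 0.45,"offset": [0,0,-45],"turn": [0,0,0]},
    {"fingers": 0.45,"offset": [0,0,-45],"turn": [0,0,0]},
    {"fingers": 0.45,"offset": [-10,5,-29],"turn": [0,0,0]},
    {"fingers": 0.45,"offset": [-30,15,0],"turn": [0,0,0]},
    {"fingers": 0.45,"offset": [-33,16,0],"turn": [0,0,0]},
    {"fingers": 0.45,"offset": [-33,16,0],"turn": [0,0,0]},
    {"fingers": 0.45,"offset": [-33,16,0],"turn": [0,0,0]},
    {"fingers": 0.45,"offset": [-33,16,0],"turn": [0,0,0]},
    {"fingers": 0.45,"offset": [-33,16,0],"turn": [0,0,0]}
  ]
}}

```text
t: 28.78
eef_pos: [0.4549, -0.0408, 0.1663]
orientation: [0.836, 0.549, 0.0, 0.0]
contact_force: [0.0, 0.3, 0.2]
width: 0.0675
```

>>> {"op": "apply_moves", "data": {
  "rows": [
    {"fingers": 0.45,"offset": [-33,16,0],"turn": [0,0,0]},
    {"fingers": 0.45,"offset": [-33,16,0],"turn": [0,0,0]},
    {"fingers": 0.45,"offset": [-30,15,0],"turn": [0,0,0]},
    {"fingers": 0.45,"offset": [-17.5,8.5,0],"turn": [0,0,0]},
    {"fingers": 0.45,"offset": [0,0,0],"turn": [0,0,0]},
    {"fingers": 0.45,"offset": [0,0,0],"turn": [0,0,0]}
  ]
}}

```text
t: 29.52
eef_pos: [0.461, -0.1651, 0.1656]
orientation: [0.836, 0.549, 0.0, -0.0]
contact_force: [-0.5, -0.2, -0.5]
width: 0.0679
```

```bash
python3 go.py .461 -.166 .165;  python3 tip.py 19 280 100; python3 rim.py .461 -.166 .092 .0304 .034
```

```text
t 29.52 pos [ 0.461  -0.1651  0.1656] w 0.0679 F [-0.5 -0.2 -0.5] delta [-0.9  0.4  0.6] norm 1.0 rot [ 0.      0.0002 -0.0004]
29.525 [ 0.461  -0.1651  0.1656] 0.0679 [-0.5 -0.2 -0.5]
eef [ 0.461  -0.165   0.1656] w 0.0673
rim world [ 0.4606 -0.1668] 0.0008 free [ 0.4603 -0.1667  0.0301] 851
mouth in tool [-1.8  0.3 -0. ]
lid y -33.5 24.6 top z med -19.1
```

View pics/wrist19.png

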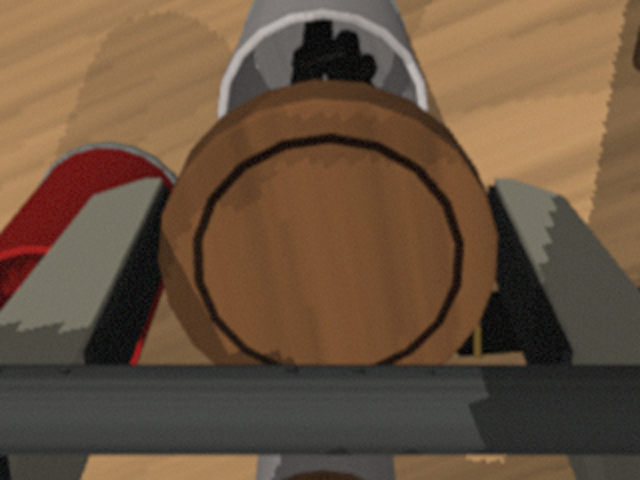

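View pics/side19.png

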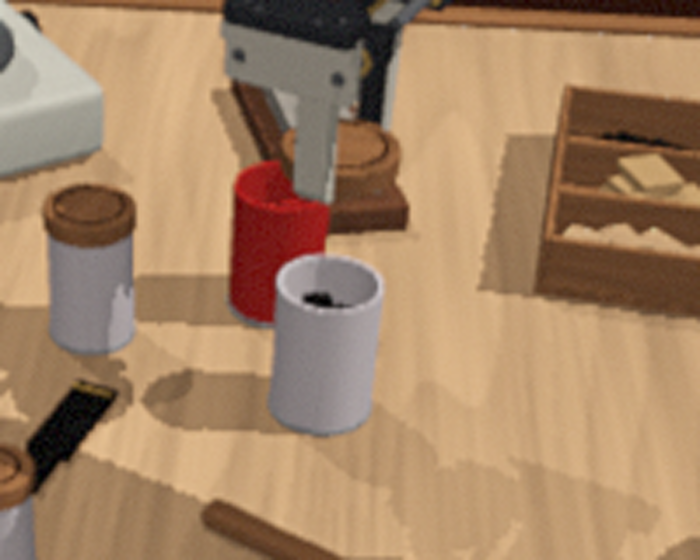

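>>> {"op": "apply_moves", "data": {
  "rows": [
    {"fingers": 0.45,"offset": [-1.7,0.2,20],"turn": [0,0,0]},
    {"fingers": 0.45,"offset": [0,0,27],"turn": [0,0,0]},
    {"fingers": 0.45,"offset": [0,0,15],"turn": [0,0,0]},
    {"fingers": 0.45,"offset": [0,0,8],"turn": [0,0,0]},
    {"fingers": 0.45,"offset": [0,0,4],"turn": [0,0,0]},
    {"fingers": 0.45,"offset": [0,0,3],"turn": [0,0,0]},
    {"fingers": 0.45,"offset": [0,0,0],"turn": [0,0,0]}
  ]
}}

```text
t: 30.55
eef_pos: [0.4606, -0.1675, 0.0887]
orientation: [0.836, 0.549, 0.0, 0.0]
contact_force: [-0.5, -0.6, 0.2]
width: 0.0673
```

```bash
python3 tip.py 20 280 100
```

```text
30.55 [ 0.4606 -0.1675  0.0887] 0.0673 [-0.5 -0.6  0.2]
```

View pics/side20.png

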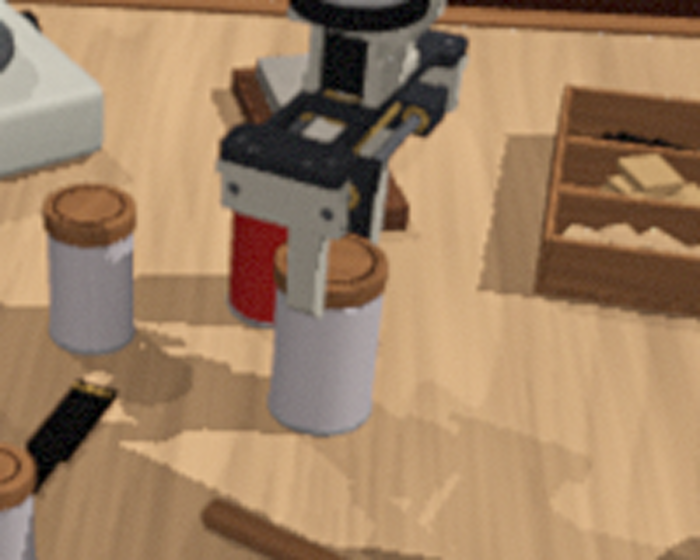

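>>> {"op": "apply_moves", "data": {
  "rows": [
    {"fingers": 0.45,"offset": [0,0,1.3],"turn": [0,0,0]},
    {"fingers": 0.45,"offset": [0,0,0],"turn": [0,0,0]},
    {"fingers": 0.25,"offset": [0,0,0],"turn": [0,0,0]},
    {"fingers": 0.12,"offset": [0,0,0],"turn": [0,0,0]},
    {"fingers": 0.1,"offset": [0,0,0],"turn": [0,0,0]},
    {"fingers": 0.05,"offset": [0,0,-8],"turn": [0,0,0]},
    {"fingers": 0.0,"offset": [0,0,-30],"turn": [0,0,0]},
    {"fingers": 0.0,"offset": [0,0,-40],"turn": [0,0,0]},
    {"fingers": 0.0,"offset": [0,0,-20],"turn": [0,0,0]},
    {"fingers": 0.0,"offset": [28,-14,0],"turn": [0,0,0]},
    {"fingers": 0.0,"offset": [30,-15,0],"turn": [0,0,0]},
    {"fingers": 0.0,"offset": [30,-15,0],"turn": [0,0,0]}
  ]
}}

```text
t: 32.15
eef_pos: [0.4547, -0.0683, 0.1848]
orientation: [0.836, 0.549, -0.0, -0.0]
contact_force: [-0.0, 0.3, 0.9]
width: 0.0929
```

>>> {"op": "apply_moves", "data": {
  "rows": [
    {"fingers": 0,"offset": [30,-15,0],"turn": [0,0,0]},
    {"fingers": 0,"offset": [30,-15,0],"turn": [0,0,0]},
    {"fingers": 0,"offset": [30,-15,0],"turn": [0,0,0]},
    {"fingers": 0,"offset": [25,-12,0],"turn": [0,0,0]},
    {"fingers": 0,"offset": [0,0,0],"turn": [0,0,0]},
    {"fingers": 0,"offset": [0,0,0],"turn": [0,0,0]}
  ]
}}

```text
t: 32.9
eef_pos: [0.4482, 0.0587, 0.1849]
orientation: [0.836, 0.549, -0.0, 0.0]
contact_force: [0.1, -0.4, -0.7]
width: 0.093
```

```bash
for a in ".636 .008 .022" ".6105 .246 .026" ".6137 -.232 .03" ".461 -.166 .034"; do echo $a; python3 chk.py $a scene side; done
python3 - <<'E'
from h import *
for n in ['scene','side']: save(snap(n),n+'_end.png')
print(env.sense()['t'])
E
```

```text
.636 .008 .022
scene top 0.0782 mean [0.6366 0.0073 0.0765] ext [ 0.6137 -0.015 ] [0.6572 0.0289] tilt 0.3 473
side top 0.078 mean [0.6371 0.0092 0.0765] ext [ 0.6157 -0.0152] [0.6583 0.0307] tilt 0.6 292
.6105 .246 .026
scene top 0.0881 mean [0.6119 0.2456 0.0864] ext [0.5857 0.2199] [0.6369 0.271 ] tilt 0.2 1007
side top 0.0881 mean [0.6118 0.2477 0.0867] ext [0.5864 0.2204] [0.6373 0.2734] tilt 0.4 799
.6137 -.232 .03
scene top 0.0982 mean [ 0.6156 -0.2328  0.0966] ext [ 0.5853 -0.265 ] [ 0.6442 -0.2022] tilt 0.2 628
side top 0.098 mean [ 0.6159 -0.2307  0.0965] ext [ 0.5869 -0.2628] [ 0.6452 -0.1993] tilt 0.2 317
.461 -.166 .034
scene top 0.1081 mean [ 0.4631 -0.1675  0.1065] ext [ 0.4279 -0.2028] [ 0.4957 -0.1349] tilt 0.1 700
side top 0.0827 mean [ 0.4853 -0.1457  0.0833] ext [ 0.4794 -0.1582] [ 0.4927 -0.139 ] tilt 18.1 26
33.4
```

View pics/scene_end.png

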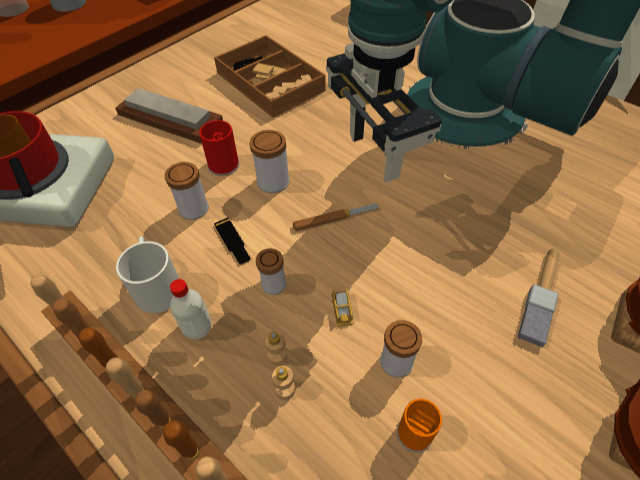

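View pics/side_end.png

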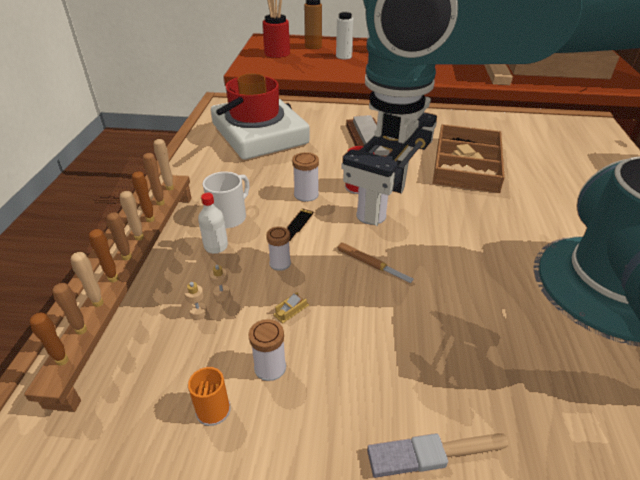

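The scene picture shows all four tins upright and closed, at (270,160), (186,190), (270,270) and (400,348). The tops are flat and about 2 mm above the heights expected for home lids, as the stack top also read before any move. The decoys haven't moved, so I'm handing in.

```bash
python3 -c "
from rig import env
print(env.hand_in())"
```

```text
the job is handed in; nothing more can be done
None
```

I took the stack apart from the top and put each lid on its own canister, smallest to largest, then handed the job in at about 33 s of the 115 s allowed. All four canisters are standing and closed, and the orange and red look-alikes are where they were.

**Last checks:** the lid tops read 78, 88, 98 and 108 mm. That is 2 mm above the heights for fully home lids (76, 86, 96 and 106 mm), and the range readings gave the same offset on the untouched stack (about 90 mm read, 88 mm true). Tilt came out at 0.6° or less.

**Checks that failed or disagreed:**
- **Fingertips:** the cameras put the tips several millimetres behind the TCP, not 17 mm ahead as stated. My first close on the smallest lid shut on air above it and moved nothing. I went about 21 mm lower, and all four grips then held.
- **Forces:** a steady 4–7 N upward force showed when I gripped the second and third lids. I did not trace the cause, but it was gone once they were lifted.
- **Speed limit:** one carry with the third lid stopped about 50 mm short because the arm hit its speed limit, so I finished it with slower moves.
- **Largest lid:** the arm hid it from the side camera at the end, so only the scene camera confirms that one.

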